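# Set up the bench for dressing a roller

## Task

Get the bench ready for dressing the roller: drop the roller into the open slots of the metal stand until both axle ends rest on the slot bottoms. On the kit board, lay the sanding block flat and lengthwise in the middle of the bay nearer the stand and set the wooden offcut centred on top of it, lying the same way; stand the tape measure upright, lengthwise, in the middle of the other bay. Leave the pliers and the screwdriver lying where they are.

Things in the scene. Friction and masses are not known exactly. Their poses are not given: they have to be found in the camera images.
- roller: Roller: black rubber drum 40 mm in diameter, 80 mm long, on a steel axle 10 mm in diameter, 130 mm long overall (25 mm sticks out at each end). Loose, 0.2 to 0.4 kg, lies on the bench and can roll. Origin on its axis at mid length, 20 mm above the bench at the start; its y axis is the axle. Grip the drum across its diameter.
- roller_stand: Fixed metal stand, foot 100 x 150 x 10 mm, two cheeks 10 mm thick at y = +-53 mm (96 mm apart inside), tops 74 mm above the bench. Each has an open-topped slot at x = 0, 14 mm wide, flaring out above 62 mm, bottom 40 mm above the bench. Seated, the roller's axis lies along the stand's y, 45 mm up, drum between the cheeks. Origin: centre of the underside, on the bench; z up.
- kit_board: Fixed plywood board, 142 (x) by 174 mm (y); bay floors 9 mm above the bench, framed by wooden beads 6 mm wide, 5 mm high. Two bays side by side, each 130 (x) by 78 mm (y) inside, centres at x = 0, y = +42 and -42 mm. The stand is on the board's +y or -y side; the bay on that side is the nearer. Origin: centre of the underside, on the bench; z up.
- sanding_block: Black and grey sanding block, 110 mm (x) by 58 mm (y) by 30 mm high, loose, lying flat. Origin at the centre of the underside. Grip across the 58 mm. Its top is 39 mm above the bench when it lies in a bay.
- offcut: Plain pale wooden block, 42 mm (x) by 80 mm (y) by 36 mm high, loose. Origin at the centre of the underside. Grip across the 42 mm. On the sanding block its 80 mm length (y) runs along the block's 110 mm length (x).
- tape_measure: Orange and black tape measure standing upright, 32 mm thick (x), 93 long (y), 64 high, loose. Origin: underside, mid length hook included. The case runs from y = -23 to +46 mm, the hook's low tongue from -47 to -23. Grip the case across its 30 mm thickness, 11 mm to +y of the origin. In the bay its length (y) runs along the board's x, either way round.
- pliers: Bystander: loose needle-nose pliers, 160 mm (x) by 44 mm (y) by 14 mm, lying flat; origin at the centre of the underside. To be left alone.
- screwdriver: Bystander: loose stubby screwdriver, 130 mm (x) by 23 mm by 21 mm, lying near the front edge; origin at the centre of the underside. To be left alone.
- clamp_fixture: Obstacle, fixed, not used: wooden drilling fixture 120 mm (x) by 200 mm (y), up to 65 mm high, with a toggle clamp whose upright red lever stands at x = -15 mm, y = -57 to -93 mm and reaches 194 mm above the bench: carry things over or round it. Origin: centre of the underside, on the bench.
Things that resemble listed ones, but are neither listed nor needed, are in the scene too. What is shaped like the tape_measure but pink or purple is not meant.

How it is judged:
By the outcome, as a careful person would: the job done as asked, in the order asked, and still so for the second after the job is handed in, with the robot touching nothing.
It also fails if it takes over 120 s, if anything falls off the work surface, if the arm or the gripper's body presses on something with over 40 N, if the wrist force passes 120 N, or if a joint passes its speed limit or range.

## Robot

A 6-joint arm with a two-finger parallel gripper is mounted at the origin on a cart in front of the work surface, level with it; the furniture and walls round the work are solid. World frame = base frame: x ahead of the robot, y to its left, z up, the work surface at z = 0. Lengths are in m, angles in rad, forces in N, time in s.
With the tool pointing down it reaches from about 0.375 to 0.975 m from the base axis. Payload 3.8 kg.
Tool frame: the origin (TCP) lies midway between the tips of the shut fingers; the grasp point (between the pads) lies 19 mm behind it; x points along the fingers, y is the direction in which the jaws open and shut, and the axes are right-handed (so a half turn about x gives the same grasp; the last joint's range is limited). The gripper opens to 85 mm and grips with 20 to 120 N. Pads are 22 mm wide; open, the fingers measure 114 mm over their backs; the gripper's body (76 mm by 85 mm) begins 54 mm behind the grasp point. The pads swing forward as they close: fully open they stand 13 mm farther back than shut.
Start: joints at [-1.164, 0.264, 1.604, -0, 1.274, -0.037], TCP at [0.29, -0.61, 0.231] pointing down, gripper open.
Joint ranges: [-2.63, 2.63], [-0.94, 2.18], [0.31, 2.57], [-1.31, 4.45], [0, 2.66], [-2.55, 2.55]. Speed limits (rad/s): [2.57, 2.57, 3.14, 3.14, 3.14, 3.14].

## Interface

Orientations are given as a rotation vector (axis times angle).
In Python, from workcell import read_state, read_camera, get_calibration, finish_job gives the robot as it stands. The module is installed in compiled form; this text tells all that it offers.
- The arm moves only by the shell command python3 -m creep 'ROWS' [FORCE]. ROWS is JSON, a list of rows, each a list of 3 entries, a list of its own where there are three numbers: the closure in counts, from 0 (fully open) to 255 (shut), then the shift along the world's x, y, z in mm, then the turn about the world's z in rad. In form: [[hand, [tx, ty, tz], spin], ...]. A call has exactly 8 rows; each row shifts and turns the commanded pose from where the row before left it; what a row does not reach is not made up. A row lasts 1/12 s, in which the tool goes at most 41.7 mm and 7.16 degrees, less where a joint would pass 70% of its speed; a pose out of reach is approached as far as the arm can. A call is refused whole if a number of a shift passes 41.7 or a number of a turn 0.125, either way. A call with a gripper value outside its range is refused whole. The fingers move at their own pace and stop on an object; FORCE is the grip in N (left out, the last holds). Time passes only in rows, so rows that do not move let the fingers close, or fill a call up. It gives the time, the measured TCP pose, the force and the opening at its end, in the units of the state.
- read_state(): the state, without advancing time (a new reading comes with each control period).
- read_camera(name): name is "scene" or "top"; returns (picture, depth): 420x560x3 uint8, blue, green, red; 420x560 float32, m along the optical axis (not along the pixel's ray), 0 where there is no reading.
- get_calibration(name): a dict with "K" (3x3 intrinsics, pixels), "eye" and "orientation" of the camera in the world. Camera axes: x right, y down, z forward; pixel columns grow to the right and rows downward; lengths in m; the calibration is good to about 2 mm. A picture is of the moment at which its call begins. get_calibration takes no time and is no camera call.
- finish_job(): hands the job in, once; it reports no verdict.
The state is a dict: "time": time; "q": joint angles; "joint_vel": joint speeds; "joint_torque": joint torques, N m; "tool_pos": TCP position; "tcp_rot": TCP orientation; "wrist_force": force on the tool from outside, world axes, zero at the start; "torque": the same for the moment, N m; "width": opening from 0.0 (shut) to 1.0 (fully open).
Only numpy, scipy, OpenCV 4.12 (cv2) and the standard library are available. Lean on these libraries where they do the work, as an engineer would, in place of code of your own. Each camera call takes 0.05 s, during which the arm holds its last target.

## Working session

There is one attempt and no reset: what is moved stays moved. The work goes in short steps, Python scripts to look and compute and a shell command to move; the robot and the scene stay as the last step left them, time stands still between calls to the robot, and variables do not carry over. Pictures are saved under pics/ and viewed, and the job is handed in when it is done.

```bash
mkdir -p pics; cat > h.py <<'E'
import numpy as np, cv2
from scipy.spatial.transform import Rotation as R
from workcell import *
def cal(n):
    c=get_calibration(n); return c
def pts(n,d):
    c=cal(n);K=np.array(c["K"]);o=np.array(c["orientation"]);
    Rm=o if o.shape==(3,3) else R.from_rotvec(o).as_matrix()
    v,u=np.mgrid[:420,:560]
    p=np.stack([(u-K[0,2])/K[0,0]*d,(v-K[1,2])/K[1,1]*d,d],-1)
    return p@Rm.T+np.array(c["eye"])
E
python3 - <<'E'
from h import *
print(read_state())
for n in ["scene","top"]:
    print(get_calibration(n))
    p,d=read_camera(n); cv2.imwrite(f"pics/{n}0.png",p); np.save(f"{n}0.npy",d); 
E
```

```text
{'time': 0.0, 'q': array([-1.16389277e+00,  2.64756703e-01,  1.60543181e+00,  9.78483543e-06,
        1.27369020e+00, -3.68848366e-02]), 'joint_vel': array([-0.00044893,  0.002013  , -0.00048834, -0.00077685,  0.00049596,
        0.00019644]), 'joint_torque': array([-1.92156374e-03, -5.15114951e+01, -3.67315900e+01, -2.79677533e-04,
        1.27056101e-02,  1.68836533e-05]), 'tool_pos': array([ 0.28953127, -0.60891288,  0.22992842]), 'tcp_rot': array([ 1.97594361,  0.44816009, -1.976777  ]), 'wrist_force': array([-0.46121507, -0.68048665, -0.23646355]), 'torque': array([ 0.03371945, -0.0295606 ,  0.05507909]), 'width': 1.0035488293520491}
{'K': array([[435.94602439,   0.        , 285.86565286],
       [  0.        , 435.94602439, 211.58422625],
       [  0.        ,   0.        ,   1.        ]]), 'eye': array([0.0223585 , 0.82756628, 0.68440165]), 'orientation': array([-0.6897001 ,  2.49808663, -1.30234203])}
{'K': array([[447.92505414,   0.        , 282.87570289],
       [  0.        , 447.92505414, 210.00084985],
       [  0.        ,   0.        ,   1.        ]]), 'eye': array([0.37803632, 0.02169011, 1.18352657]), 'orientation': array([-2.17773808,  2.157406  , -0.11544413])}
```

View pics/top0.png

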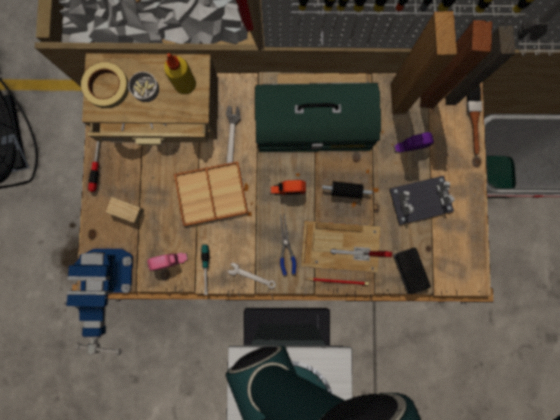

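View pics/scene0.png

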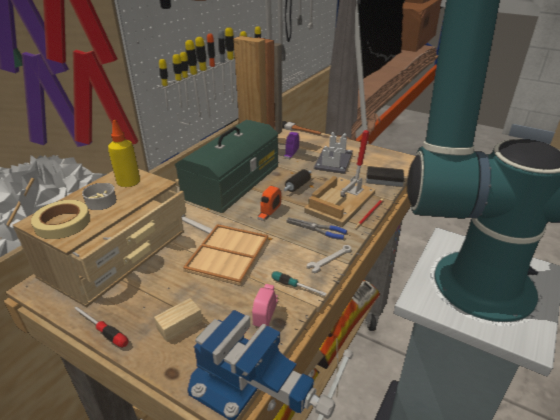

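The top view shows the roller at (347,189), the stand at (421,200), the board at (212,194), the tape at (289,187), the sanding block at (411,271), the offcut at (124,210), the pliers at (287,255) and the fixture at (341,247). I'll zoom in to measure them.

```bash
python3 - <<'E'
from h import *
p=cv2.imread("pics/top0.png"); d=np.load("top0.npy"); P=pts("top",d)
c=p[150:310,250:460]; cv2.imwrite("pics/z1.png",cv2.resize(np.clip(c*1.6,0,255).astype(np.uint8),None,fx=3.7,fy=3.7,interpolation=cv2.INTER_CUBIC))
c=p[150:310,70:280]; cv2.imwrite("pics/z2.png",cv2.resize(np.clip(c*1.6,0,255).astype(np.uint8),None,fx=3.7,fy=3.7,interpolation=cv2.INTER_CUBIC))
for u,v in [(300,220),(150,180),(460,260),(347,189),(289,187),(212,194),(124,210),(411,271),(421,200)]: print(u,v,P[v,u].round(4))
E
```

```text
300 220 [ 0.4772 -0.0244 -0.0007]
150 180 [ 0.581   0.3779 -0.0016]
460 260 [ 0.3757 -0.4463 -0.0024]
347 189 [ 0.5551 -0.1436  0.0406]
289 187 [0.5555 0.0063 0.0625]
212 194 [0.5432 0.2091 0.0092]
124 210 [0.4956 0.43   0.037 ]
411 271 [ 0.3467 -0.3076  0.0293]
421 200 [ 0.5328 -0.3444  0.0068]
```

View pics/z1.png

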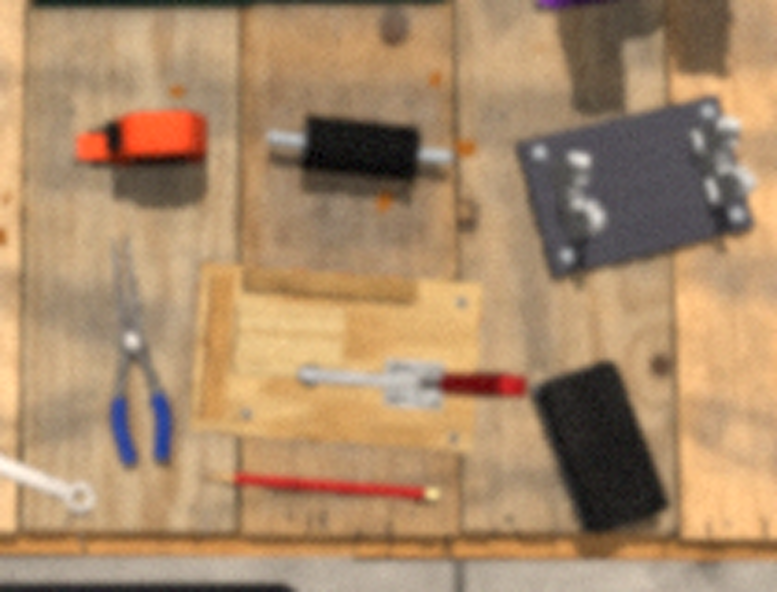

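View pics/z2.png

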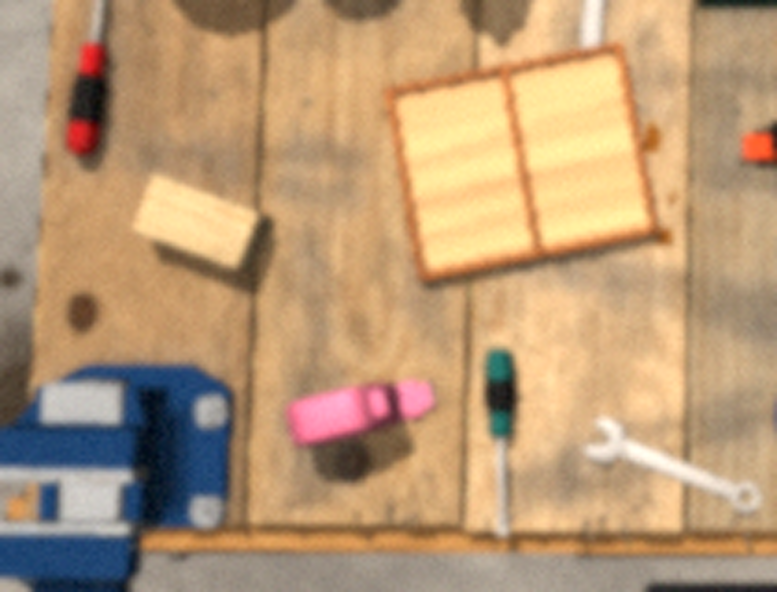

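```bash
cat >> h.py <<'E'
def rect(n,img,d,box,zlo,zhi,cond=None,show=True):
    P=pts(n,d); u0,v0,u1,v1=box
    m=np.zeros(d.shape,bool); m[v0:v1,u0:u1]=1
    m&=(d>0)&(P[...,2]>zlo)&(P[...,2]<zhi)
    if cond is not None: m&=cond
    m=m.astype(np.uint8); k,l,s,_=cv2.connectedComponentsWithStats(m)
    b=1+np.argmax(s[1:,4]); m=l==b
    q=P[m]; r=cv2.minAreaRect((q[:,:2]*1000).astype(np.float32))
    print(box,"n",m.sum(),"zmed",np.median(q[:,2]).round(4),"c",np.round(r[0],1),"size",np.round(r[1],1),"ang",round(r[2],1),"mean",(q.mean(0)*1000).round(1))
    return r,m
E
python3 - <<'E'
from h import *
p=cv2.imread("pics/top0.png"); d=np.load("top0.npy"); 
hsv=cv2.cvtColor(p,cv2.COLOR_BGR2HSV); H,S,V=cv2.split(hsv)
A=lambda *a,**k: rect("top",p,d,*a,**k)
print("offcut");A((95,190,150,230),.028,.05)
print("sand");A((385,240,435,300),.02,.045)
print("tape");A((265,170,312,205),.03,.08,)
A((265,170,312,205),.005,.08,)
print("tape col");A((265,170,312,205),-.01,.1,(H<14)&(S>180))
print("roller drum");A((318,175,376,205),.02,.06)
A((318,175,376,205),.008,.06)
print("board");A((165,155,256,230),.006,.03)
print("stand foot");A((380,170,460,230),.006,.02)
print("cheek tops");A((380,170,422,230),.055,.09);A((422,170,460,230),.055,.09)
print("fixture");A((295,215,385,275),.008,.03)
print("pliers");A((275,210,302,280),.006,.03)
P=pts("top",d)
m=(P[...,2]>.1)&(d>0); m[:210]=0;m[285:]=0;m[:,:300]=0;m[:,400:]=0
q=P[m]; print("lever",q.min(0),q.max(0),len(q))
E
```

```text
offcut
(95, 190, 150, 230) n 510 zmed 0.0358 c [495.8 435.6] size [82. 42.] ang 70.4 mean [495.4 434.3  35.7]
sand
(385, 240, 435, 300) n 988 zmed 0.0285 c [ 346.6 -312.5] size [110.   58.3] ang 20.1 mean [ 346.6 -311.5   28.5]
tape
(265, 170, 312, 205) n 353 zmed 0.0586 c [ 5.575e+02 -5.000e-01] size [31.2 70.1] ang 3.1 mean [556.1  -0.8  56.2]
(265, 170, 312, 205) n 424 zmed 0.0566 c [558.3   9.9] size [91.9 34.9] ang 86.0 mean [555.4   4.2  48.9]
tape col
(265, 170, 312, 205) n 347 zmed 0.0586 c [556.4   8.7] size [30.6 84.3] ang 5.2 mean [556.3   4.2  51. ]
roller drum
(318, 175, 376, 205) n 525 zmed 0.0347 c [ 555.2 -144.8] size [129.4  38.5] ang 85.3 mean [ 553.6 -144.2   33.4]
(318, 175, 376, 205) n 539 zmed 0.0346 c [ 555.1 -144.8] size [129.4  38.7] ang 85.0 mean [ 553.5 -143.4   33. ]
board
(165, 155, 256, 230) n 3169 zmed 0.0095 c [552.7 215.8] size [159.9 174.5] ang 12.1 mean [544.1 214.1   9.9]
stand foot
(380, 170, 460, 230) n 1594 zmed 0.0094 c [ 532.7 -343.8] size [100.1 150.7] ang 14.4 mean [ 531.7 -341.5    9.7]
cheek tops
(380, 170, 422, 230) n 45 zmed 0.0652 c [ 536.6 -288. ] size [20.8 10.2] ang 15.8 mean [ 536.2 -287.5   65.7]
(422, 170, 460, 230) n 47 zmed 0.0664 c [ 562.8 -391.2] size [20.8 10.7] ang 12.3 mean [ 562.6 -390.    65.9]
fixture
(295, 215, 385, 275) n 2174 zmed 0.0171 c [ 407.8 -128.5] size [199.1 118.9] ang 86.0 mean [ 398.1 -141.1   17.2]
pliers
(275, 210, 302, 280) n 371 zmed 0.01 c [412.4   9.4] size [159.2  41.8] ang 0.3 mean [397.3  12.2  10.3]
lever [ 0.38109305 -0.21874661  0.10207003] [ 0.39530811 -0.18419662  0.19537611] 153
```

```bash
cat >> h.py <<'E'
def tool():
    s=read_state(); M=R.from_rotvec(s["tcp_rot"]).as_matrix()
    jaw=np.degrees(np.arctan2(M[1,1],M[0,1]))
    print("t",round(s["time"],2),"tcp mm",(s["tool_pos"]*1000).round(1),"jaw deg",round(jaw,2),"xax",M[:,0].round(3),"w",round(s["width"]*85,1),"F",s["wrist_force"].round(1),"q1,q6",s["q"][[0,5]].round(2))
    return s["tool_pos"]*1000,jaw
def plan(x,y,z,jaw):
    t,j=tool(); dj=(jaw-j+90)%180-90
    print("delta mm",(np.array([x,y,z])-t).round(1),"spin rad",round(np.radians(dj),3),"deg",round(dj,1))
E
python3 - <<'E'
from h import *
plan(555.2,-144.8,150,-4.8)
p=cv2.imread("pics/top0.png"); d=np.load("top0.npy"); P=pts("top",d)
hsv=cv2.cvtColor(p,cv2.COLOR_BGR2HSV)
# board refine: rows below wrench; use corners in the height mask in view
m=((P[...,2]>.005)&(d>0)).astype(np.uint8)
m[:160]=0;m[230:]=0;m[:,:168]=0;m[:,256:]=0
m=cv2.morphologyEx(m,cv2.MORPH_OPEN,np.ones((11,11),np.uint8))
q=P[m>0]; print(cv2.minAreaRect((q[:,:2]*1000).astype(np.float32)))
# drum only
V=hsv[...,2]; 
rect("top",p,d,(318,175,376,205),.008,.06,(V<60))
z=P[...,2]
mm=(z>.055)&(z<.09)&(d>0); mm[:170]=0;mm[230:]=0;mm[:,:380]=0;mm[:,460:]=0
k,l,s,c=cv2.connectedComponentsWithStats(mm.astype(np.uint8))
for i in range(1,k): print(s[i,4],(P[l==i].mean(0)*1000).round(1))
E
```

```text
t 0.1 tcp mm [ 289.5 -609.   230. ] jaw deg -64.57 xax [-0.001  0.002 -1.   ] w 85.0 F [ 0.5 -0.4 -0. ] q1,q6 [-1.16 -0.04]
delta mm [265.7 464.2 -80. ] spin rad 1.043 deg 59.8
((546.0890502929688, 213.93670654296875), (40.503440856933594, 157.53005981445312), 68.65018463134766)
(318, 175, 376, 205) n 459 zmed 0.0357 c [ 555.2 -144.5] size [80.5 38.7] ang 85.0 mean [ 553.  -144.2   34.7]
47 [ 562.6 -390.    65.9]
45 [ 536.2 -287.5   65.7]
47 [ 528.4 -398.7   65.8]
44 [ 502.1 -296.    66.2]
```

```bash
python3 -m creep '[[0,[16.6,29,-2],0.065],[0,[16.6,29,-2],0.065],[0,[16.6,29,-2],0.065],[0,[16.6,29,-2],0.065],[0,[16.6,29,-2],0.065],[0,[16.6,29,-2],0.065],[0,[16.6,29,-2],0.065],[0,[16.6,29,-2],0.065]]' 30; python3 -m creep '[[0,[16.6,29,-8],0.065],[0,[16.6,29,-8],0.065],[0,[16.6,29,-8],0.065],[0,[16.6,29,-8],0.065],[0,[16.6,29,-8],0.065],[0,[16.6,29,-8],0.065],[0,[16.6,29,-8],0.065],[0,[16.6,29,-8],0.065]]';python3 -c "
from h import *
plan(555.2,-144.6,3,-4.9)"
```

```text
time: 0.77
tool_pos: [0.4229, -0.3759, 0.2147]
tcp_rot: [1.639, 0.861, -1.639]
wrist_force: [0.1, -0.1, 0.5]
width: 0.996
time: 1.43
tool_pos: [0.5556, -0.1439, 0.1505]
tcp_rot: [1.27, 1.169, -1.271]
wrist_force: [1.1, -0.6, 0.3]
width: 0.999
t 1.43 tcp mm [ 555.6 -143.9  150.5] jaw deg -4.8 xax [-0.001  0.    -1.   ] w 84.9 F [ 1.1 -0.6  0.3] q1,q6 [-0.3  -0.21]
delta mm [  -0.4   -0.7 -147.5] spin rad -0.002 deg -0.1
```

```bash
python3 -m creep '[[0,[-0.4,-0.7,-24],0],[0,[0,0,-24],0],[0,[0,0,-24],0],[0,[0,0,-24],0],[0,[0,0,-20],0],[0,[0,0,-16],0],[0,[0,0,-10],0],[0,[0,0,-5],0]]' 40; python3 -m creep '[[90,[0,0,0],0],[110,[0,0,0],0],[130,[0,0,0],0],[150,[0,0,0],0],[170,[0,0,0],0],[190,[0,0,0],0],[200,[0,0,0],0],[200,[0,0,0],0]]' 40;python3 -c "
from h import *
tool()"
```

```text
time: 2.1
tool_pos: [0.5534, -0.1458, 0.0021]
tcp_rot: [1.272, 1.17, -1.275]
wrist_force: [-0.2, 0.1, 0.9]
width: 1.0
time: 2.77
tool_pos: [0.5566, -0.1468, 0.006]
tcp_rot: [1.274, 1.164, -1.271]
wrist_force: [0.4, 0.2, 6.4]
width: 0.455
t 2.77 tcp mm [ 556.6 -146.8    6. ] jaw deg -4.99 xax [ 0.003 -0.001 -1.   ] w 38.7 F [0.4 0.2 6.4] q1,q6 [-0.3  -0.21]
```

```bash
python3 -m creep '[[255,[0,0,4],0],[255,[0,0,10],0],[255,[0,0,20],0],[255,[0,0,24],0],[255,[0,0,24],0],[255,[0,0,24],0],[255,[0,0,16],0],[255,[0,0,0],0]]' 50; python3 - <<'E'
from h import *
plan(532.5,-343.4,120,14.4)
for n in ["scene","top"]:
    p,d=read_camera(n); cv2.imwrite(f"pics/{n}1.png",p); np.save(f"{n}1.npy",d)
E
```

```text
time: 3.43
tool_pos: [0.5575, -0.1471, 0.1308]
tcp_rot: [1.275, 1.16, -1.269]
wrist_force: [0.9, -0.8, -2.5]
width: 0.451
t 3.43 tcp mm [ 557.5 -147.1  130.8] jaw deg -4.98 xax [ 0.007 -0.002 -1.   ] w 38.4 F [ 0.9 -0.8 -2.5] q1,q6 [-0.3  -0.21]
delta mm [ -25.  -196.3  -10.8] spin rad 0.338 deg 19.4
```

View pics/scene1.png

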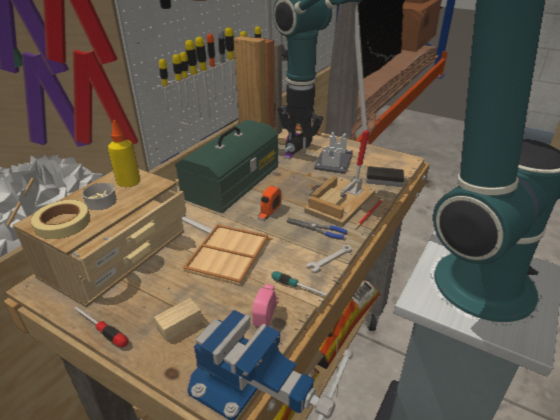

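View pics/top1.png

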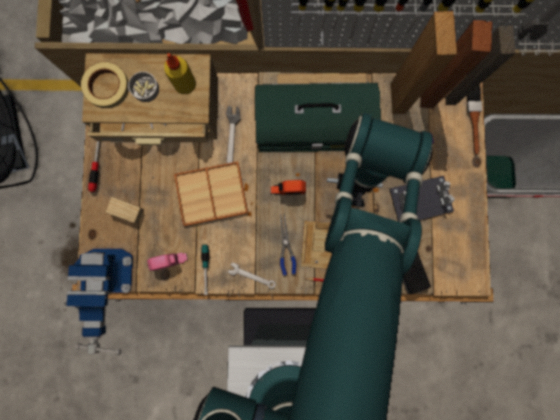

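```bash
python3 -m creep '[[255,[-2,-16,0],0.04],[255,[-4,-30,0],0.045],[255,[-4,-32,0],0.045],[255,[-4,-32,0],0.045],[255,[-4,-32,0],0.045],[255,[-4,-30,-3],0.045],[255,[-2.5,-20,-5],0.043],[255,[0,-6.4,-3],0.03]]' ; python3 -m creep '[[255,[0,0,0],0],[255,[0,0,0],0],[255,[0,0,0],0],[255,[0,0,0],0],[255,[0,0,0],0],[255,[0,0,0],0],[255,[0,0,0],0],[255,[0,0,0],0]]'; python3 - <<'E'
from h import *
plan(533,-345.5,70,14.4)
for n in ["scene","top"]:
    p,d=read_camera(n); cv2.imwrite(f"pics/{n}2.png",p); np.save(f"{n}2.npy",d)
    b=(300,120,420,240) if n=="scene" else (360,140,470,240)
    cv2.imwrite(f"pics/{n}2z.png",cv2.resize(p[b[1]:b[3],b[0]:b[2]],None,fx=5,fy=5,interpolation=cv2.INTER_CUBIC))
E
```

```text
time: 4.2
tool_pos: [0.528, -0.3471, 0.1121]
tcp_rot: [1.022, 1.321, -1.025]
wrist_force: [0.2, 0.1, -2.0]
width: 0.444
time: 4.87
tool_pos: [0.5307, -0.3444, 0.1156]
tcp_rot: [1.022, 1.317, -1.022]
wrist_force: [0.3, -0.3, -3.3]
width: 0.446
t 4.87 tcp mm [ 530.7 -344.4  115.6] jaw deg 14.41 xax [ 0. -0. -1.] w 37.9 F [ 0.3 -0.3 -3.3] q1,q6 [-0.61 -0.87]
delta mm [  2.3  -1.1 -45.6] spin rad -0.0 deg -0.0
```

View pics/scene2z.png

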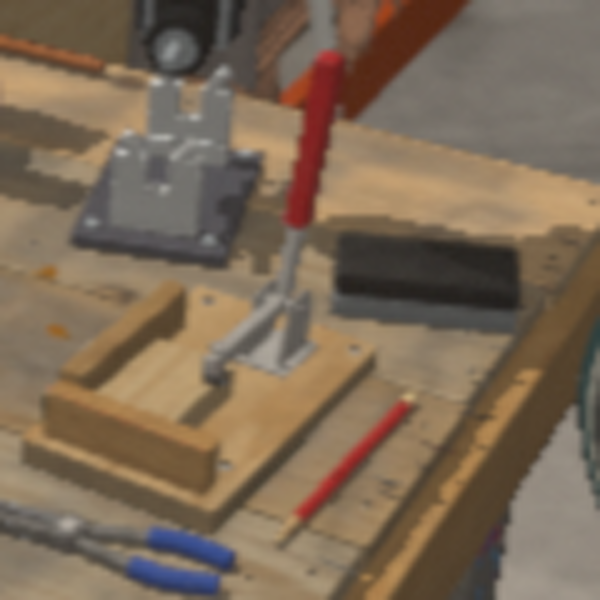

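View pics/top2z.png

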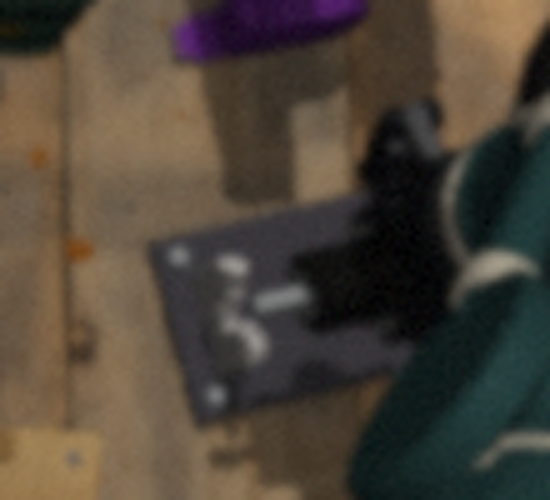

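```bash
python3 - <<'E'
from h import *
for n,b in (("scene",(329,124,341,136)),("top",(409,195,424,205))):
    p=cv2.imread(f"pics/{n}2.png");d=np.load(f"{n}2.npy");P=pts(n,d)*1000
    g=p.max(2); m=np.zeros(d.shape,bool); m[b[1]:b[3],b[0]:b[2]]=1
    m&=(g>85 if n=="scene" else g>110)&(P[...,2]>100)&(d>0); q=P[m]; print(n,m.sum(),q.mean(0).round(1),q.min(0).round(1),q.max(0).round(1))
    vy=np.array([-.249,.969]);print("offset from stand centre (across, along):",((q[:,:2]-[532.5,-343.4])@np.array([.969,.249])).mean().round(1),np.sort((q[:,:2]-[532.5,-343.4])@vy)[[0,-1]].round(1))
E
```

```text
scene 41 [ 517.7 -299.5  131.7] [ 510.  -312.2  111.6] [ 529.6 -280.1  139.6]
offset from stand centre (across, along): -3.4 [33. 66.]
top 16 [ 518.4 -293.   132.2] [ 515.7 -301.5  128.5] [ 521.5 -283.8  135.5]
offset from stand centre (across, along): -1.1 [43.3 61.9]
```

```bash
python3 -m creep '[[255,[1.7,-0.6,-10],0],[255,[0,0,-12],0],[255,[0,0,-10],0],[255,[0,0,-6],0],[255,[0,0,-4],0],[255,[0,0,-4],0],[255,[0,0,-4],0],[255,[0,0,0],0]]' ; python3 - <<'E'
from h import *
plan(533,-345.5,31,14.4)
for n in ["scene"]:
    p,d=read_camera(n); cv2.imwrite(f"pics/{n}3.png",p)
    b=(300,120,420,240) if n=="scene" else (360,140,470,240)
    cv2.imwrite(f"pics/{n}3z.png",cv2.resize(p[b[1]:b[3],b[0]:b[2]],None,fx=5,fy=5,interpolation=cv2.INTER_CUBIC))
E
```

```text
time: 5.63
tool_pos: [0.5318, -0.345, 0.0643]
tcp_rot: [1.023, 1.319, -1.023]
wrist_force: [-0.6, 0.6, -2.9]
width: 0.451
t 5.63 tcp mm [ 531.8 -345.    64.3] jaw deg 14.38 xax [-0.001  0.001 -1.   ] w 38.4 F [-0.6  0.6 -2.9] q1,q6 [-0.61 -0.87]
delta mm [  1.2  -0.5 -33.3] spin rad 0.0 deg 0.0
```

View pics/scene3z.png

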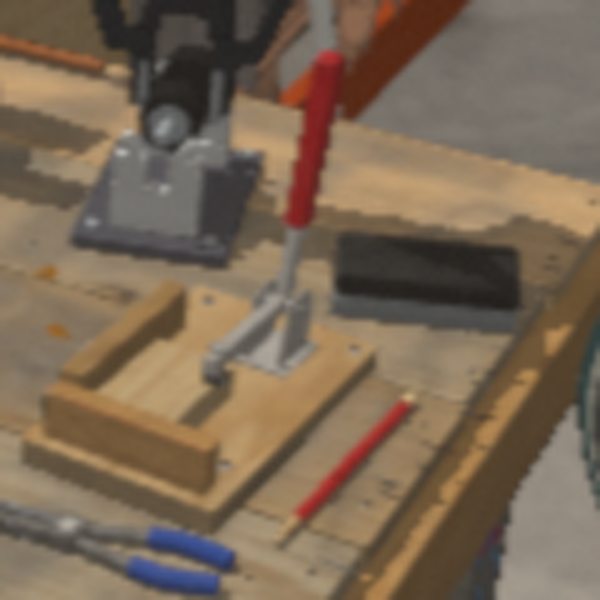

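```bash
python3 -m creep '[[255,[1,-0.3,-4],0],[255,[0,0,-5],0],[255,[0,0,-5],0],[255,[0,0,-4],0],[255,[0,0,-4],0],[255,[0,0,-3],0],[255,[0,0,-2],0],[255,[0,0,0],0]]' ; python3 - <<'E'
from h import *
plan(533,-345.5,31,14.4)
E
```

```text
time: 6.35
tool_pos: [0.5329, -0.3454, 0.0376]
tcp_rot: [1.022, 1.318, -1.022]
wrist_force: [0.5, -0.1, -3.4]
width: 0.448
t 6.35 tcp mm [ 532.9 -345.4   37.6] jaw deg 14.38 xax [-0.001  0.001 -1.   ] w 38.1 F [ 0.5 -0.1 -3.4] q1,q6 [-0.61 -0.87]
delta mm [ 0.1 -0.1 -6.6] spin rad 0.0 deg 0.0
```

Already in the slots with no contact force. I'll continue down.

```bash
python3 -m creep '[[255,[0,0,-2],0],[255,[0,0,-2],0],[255,[0,0,-1],0],[255,[0,0,-1],0],[255,[0,0,0],0],[255,[0,0,0],0],[255,[0,0,0],0],[255,[0,0,0],0]]' ; python3 - <<'E'
from h import *
plan(533,-345.5,31,14.4)
for n in ["scene"]:
    p,d=read_camera(n); cv2.imwrite(f"pics/{n}4.png",p)
    b=(300,120,420,240) if n=="scene" else (360,140,470,240)
    cv2.imwrite(f"pics/{n}4z.png",cv2.resize(p[b[1]:b[3],b[0]:b[2]],None,fx=5,fy=5,interpolation=cv2.INTER_CUBIC))
E
```

```text
time: 7.02
tool_pos: [0.5333, -0.3457, 0.0324]
tcp_rot: [1.022, 1.317, -1.022]
wrist_force: [0.4, -0.5, -2.9]
width: 0.454
t 7.02 tcp mm [ 533.3 -345.7   32.4] jaw deg 14.38 xax [ 0. -0. -1.] w 38.6 F [ 0.4 -0.5 -2.9] q1,q6 [-0.61 -0.87]
delta mm [-0.3  0.2 -1.4] spin rad 0.0 deg 0.0
```

View pics/scene4z.png

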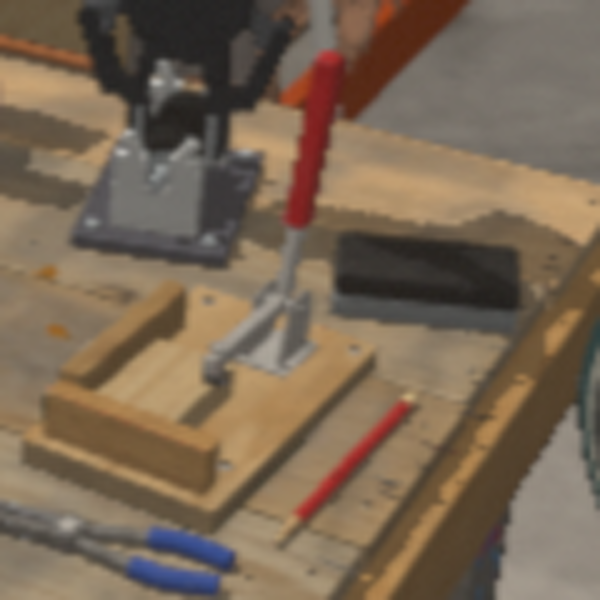

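Still carrying the weight, so I'll go down until it touches.

```bash
python3 -m creep '[[255,[0,0,-1],0],[255,[0,0,-0.5],0],[255,[0,0,-0.5],0],[255,[0,0,0],0],[255,[0,0,0],0],[255,[0,0,0],0],[255,[0,0,0],0],[255,[0,0,0],0]]'; python3 -m creep '[[255,[0,0,-1],0],[255,[0,0,-0.5],0],[255,[0,0,-0.5],0],[255,[0,0,0],0],[255,[0,0,0],0],[255,[0,0,0],0],[255,[0,0,0],0],[255,[0,0,0],0]]'
```

```text
time: 7.73
tool_pos: [0.5334, -0.3457, 0.0309]
tcp_rot: [1.022, 1.317, -1.022]
wrist_force: [-2.0, 0.3, 4.6]
width: 0.451
time: 8.4
tool_pos: [0.5335, -0.3458, 0.0308]
tcp_rot: [1.022, 1.317, -1.022]
wrist_force: [-6.3, 4.4, 15.6]
width: 0.444
```

```bash
python3 -m creep '[[150,[0,0,1],0],[140,[0,0,0],0],[120,[0,0,0],0],[90,[0,0,0],0],[50,[0,0,0],0],[0,[0,0,0],0],[0,[0,0,0],0],[0,[0,0,0],0]]'; python3 -m creep '[[0,[0,0,8],0],[0,[0,0,16],0],[0,[0,0,22],0],[0,[0,0,26],0],[0,[0,0,26],0],[0,[0,0,26],0],[0,[0,0,20],0],[0,[0,0,10],0]]'; python3 - <<'E'
from h import *
plan(346.6,-312.3,110,-69.9)
for n in ["scene"]:
    p,d=read_camera(n); cv2.imwrite(f"pics/{n}5.png",p)
    b=(300,120,420,240) if n=="scene" else (360,140,470,240)
    cv2.imwrite(f"pics/{n}5z.png",cv2.resize(p[b[1]:b[3],b[0]:b[2]],None,fx=5,fy=5,interpolation=cv2.INTER_CUBIC))
E
```

```text
time: 9.07
tool_pos: [0.5332, -0.3456, 0.029]
tcp_rot: [1.022, 1.318, -1.022]
wrist_force: [1.0, -1.0, -0.0]
width: 1.004
time: 9.73
tool_pos: [0.5349, -0.3468, 0.1879]
tcp_rot: [1.022, 1.311, -1.021]
wrist_force: [-0.6, -0.1, 0.8]
width: 1.004
t 9.73 tcp mm [ 534.9 -346.8  187.9] jaw deg 14.38 xax [ 0.005 -0.004 -1.   ] w 85.4 F [-0.6 -0.1  0.8] q1,q6 [-0.61 -0.87]
delta mm [-188.3   34.5  -77.9] spin rad -1.471 deg -84.3
```

View pics/scene5z.png

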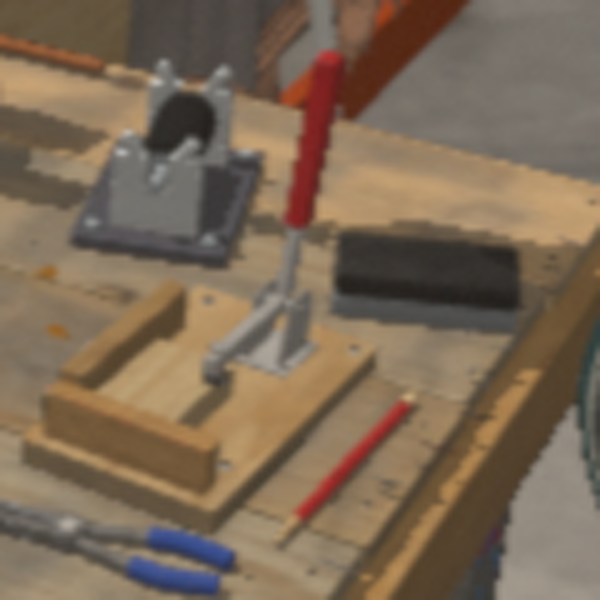

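The roller sits in both slots: the drum is at crop (185,122) and the axle is down in the near slot at (160,175). Next is the sanding block.

```bash
python3 -m creep '[[0,[-11.8,2.2,0],-0.092],[0,[-11.8,2.2,0],-0.092],[0,[-11.8,2.2,0],-0.092],[0,[-11.8,2.2,0],-0.092],[0,[-11.8,2.2,0],-0.092],[0,[-11.8,2.2,0],-0.092],[0,[-11.8,2.2,0],-0.092],[0,[-11.8,2.2,0],-0.092]]' 60;python3 -m creep '[[0,[-11.8,2.2,-10],-0.092],[0,[-11.8,2.2,-12],-0.092],[0,[-11.8,2.2,-12],-0.092],[0,[-11.8,2.2,-12],-0.092],[0,[-11.8,2.2,-12],-0.092],[0,[-11.8,2.2,-10],-0.092],[0,[-11.8,2.2,-7],-0.092],[0,[-11.8,2.2,-3],-0.092]]'; python3 - <<'E'
from h import *
plan(346.6,-312.3,9,-69.9)
p,d=read_camera("scene"); cv2.imwrite("pics/scene6.png",p)
cv2.imwrite("pics/scene6z.png",cv2.resize(p[100:250,300:450],None,fx=4,fy=4,interpolation=cv2.INTER_CUBIC))
E
```

```text
time: 10.45
tool_pos: [0.4375, -0.3273, 0.1818]
tcp_rot: [1.56, 0.939, -1.561]
wrist_force: [0.2, -0.1, -0.0]
width: 0.996
time: 11.12
tool_pos: [0.3424, -0.3087, 0.1027]
tcp_rot: [2.033, 0.359, -2.038]
wrist_force: [-0.6, -0.4, -0.2]
width: 1.001
t 11.12 tcp mm [ 342.4 -308.7  102.7] jaw deg -70.22 xax [-0.003  0.003 -1.   ] w 85.1 F [-0.6 -0.4 -0.2] q1,q6 [-0.79  0.44]
delta mm [  4.2  -3.6 -93.7] spin rad 0.006 deg 0.3
```

View pics/scene6z.png

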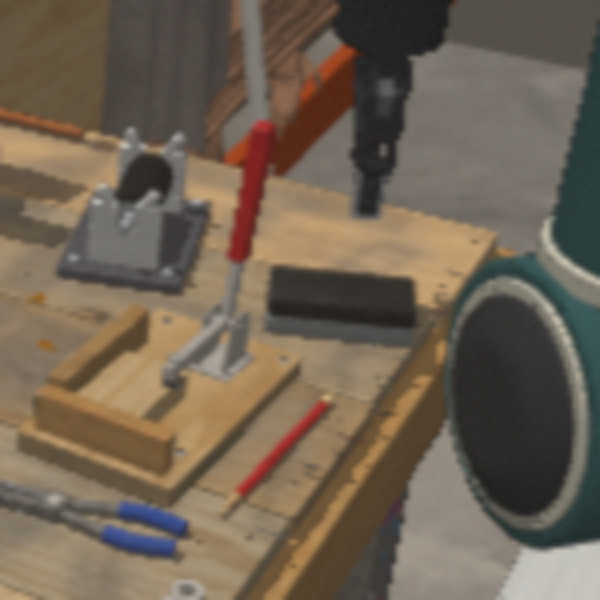

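```bash
python3 -m creep '[[0,[1.5,-1.5,-12],0.005],[0,[1,-1,-14],0],[0,[0.5,0,-14],0],[0,[0,0,-10],0],[0,[0,0,-4],0],[0,[0,0,0],0],[0,[0,0,0],0],[0,[0,0,0],0]]'; python3 - <<'E'
from h import *
plan(346.6,-312.3,9,-69.9)
E
```

```text
time: 11.83
tool_pos: [0.3479, -0.3133, 0.0519]
tcp_rot: [2.028, 0.363, -2.027]
wrist_force: [-0.2, -0.1, 0.6]
width: 1.004
t 11.83 tcp mm [ 347.9 -313.3   51.9] jaw deg -69.65 xax [ 0.001 -0.001 -1.   ] w 85.4 F [-0.2 -0.1  0.6] q1,q6 [-0.79  0.43]
delta mm [ -1.3   1.  -42.9] spin rad -0.004 deg -0.3
```

```bash
python3 -m creep '[[0,[-1.3,1,-9],-0.004],[0,[0,0,-10],0],[0,[0,0,-9],0],[0,[0,0,-8],0],[0,[0,0,-5],0],[0,[0,0,-2],0],[0,[0,0,0],0],[0,[0,0,0],0]]';python3 -m creep '[[40,[0,0,0],0],[60,[0,0,0],0],[80,[0,0,0],0],[110,[0,0,0],0],[140,[0,0,0],0],[200,[0,0,0],0],[255,[0,0,0],0],[255,[0,0,0],0]]' 60; python3 - <<'E'
from h import *
tool()
p,d=read_camera("scene"); cv2.imwrite("pics/scene7.png",p)
cv2.imwrite("pics/scene7z.png",cv2.resize(p[100:250,300:450],None,fx=4,fy=4,interpolation=cv2.INTER_CUBIC))
E
```

```text
time: 12.5
tool_pos: [0.3461, -0.3119, 0.0081]
tcp_rot: [2.031, 0.36, -2.031]
wrist_force: [-0.4, -0.3, 0.3]
width: 1.001
time: 13.17
tool_pos: [0.347, -0.3128, 0.0094]
tcp_rot: [2.031, 0.358, -2.028]
wrist_force: [-0.4, -0.3, 6.1]
width: 0.666
t 13.17 tcp mm [ 347.  -312.8    9.4] jaw deg -69.9 xax [ 0.002 -0.002 -1.   ] w 56.6 F [-0.4 -0.3  6.1] q1,q6 [-0.79  0.43]
```

View pics/scene7z.png

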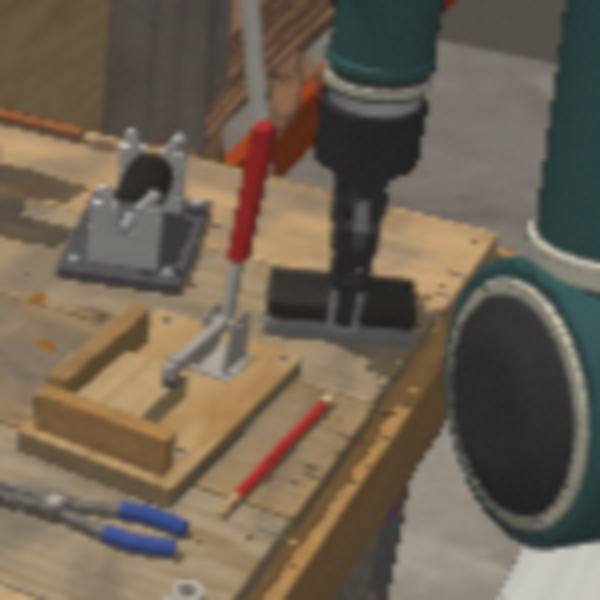

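```bash
cat > board.py <<'E'
from h import *
p=cv2.imread("pics/top0.png"); d=np.load("top0.npy"); P=pts("top",d)
z=cv2.medianBlur(P[...,2].astype(np.float32),5)
m=((z>.0055)&(z<.03)&(d>0)).astype(np.uint8)
m[:158]=0;m[232:]=0;m[:,:168]=0;m[:,256:]=0
m=cv2.morphologyEx(m,cv2.MORPH_CLOSE,np.ones((7,7),np.uint8))
m=cv2.morphologyEx(m,cv2.MORPH_OPEN,np.ones((15,15),np.uint8))
q=P[m>0]; print(m.sum(),cv2.minAreaRect((q[:,:2]*1000).astype(np.float32)))
v=p.copy(); v[m>0]=v[m>0]//2+[0,100,0]
cv2.imwrite("pics/b.png",cv2.resize(v[150:240,160:265],None,fx=5,fy=5))
# bead mask by colour: darker/redder
hsv=cv2.cvtColor(p,cv2.COLOR_BGR2HSV)
for x in [(212,190),(190,195),(230,195),(214,200),(180,190)]: print(x,hsv[x[1],x[0]])
E
python3 board.py
```

```text
3457 ((478.92822265625, 181.3391571044922), (321.35174560546875, 198.49697875976562), 26.005359649658203)
(212, 190) [ 17 122 163]
(190, 195) [ 17 120 178]
(230, 195) [ 16 125 170]
(214, 200) [ 16 128 160]
(180, 190) [ 17 119 171]
```

View pics/b.png

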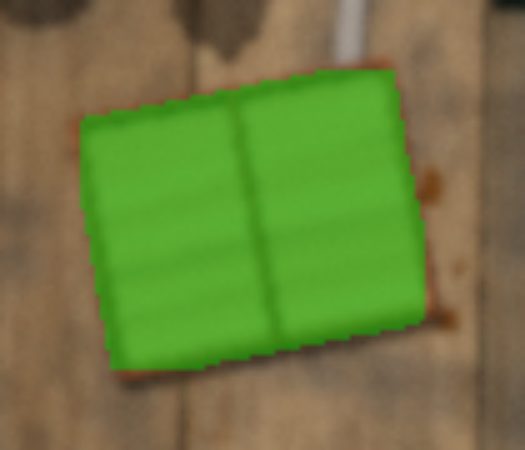

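```bash
cat >> h.py <<'E'
def ray(n,uv,z):
    c=cal(n);K=np.array(c["K"]);Rm=R.from_rotvec(c["orientation"]).as_matrix();e=np.array(c["eye"])
    uv=np.atleast_2d(uv); r=np.c_[(uv[:,0]-K[0,2])/K[0,0],(uv[:,1]-K[1,2])/K[1,1],np.ones(len(uv))]@Rm.T
    return (e+r*((z-e[2])/r[:,2])[:,None])*1000
E
cat > board2.py <<'E'
from h import *
import sys
p=cv2.imread("pics/top0.png"); d=np.load("top0.npy"); P=pts("top",d)
z=cv2.medianBlur(P[...,2].astype(np.float32),5)
m=((z>.0055)&(z<.03)&(d>0)).astype(np.uint8)
m[:158]=0;m[232:]=0;m[:,:168]=0;m[:,256:]=0
m=cv2.morphologyEx(m,cv2.MORPH_CLOSE,np.ones((7,7),np.uint8))
m2=cv2.morphologyEx(m,cv2.MORPH_OPEN,np.ones((9,9),np.uint8))
v,u=np.nonzero(m2); q=ray("top",np.c_[u,v],.014); print("outline",cv2.minAreaRect(q[:,:2].astype(np.float32)))
hsv=cv2.cvtColor(p,cv2.COLOR_BGR2HSV); H,S,V=[hsv[...,i].astype(int) for i in range(3)]
b=p[...,0].astype(int)
f=(b-cv2.blur(p[...,0],(15,15)).astype(int))
# pale floors: blue channel
bl=b[m2>0]; t,_=cv2.threshold(p[...,0][m2>0],0,255,cv2.THRESH_OTSU); print("otsu",t)
fm=((b>t)&(m2>0)).astype(np.uint8)
k,l,s,c=cv2.connectedComponentsWithStats(fm)
for i in np.argsort(-s[1:,4])[:2]+1:
    v,u=np.nonzero(l==i); q=ray("top",np.c_[u,v],.009); print(s[i,4],cv2.minAreaRect(q[:,:2].astype(np.float32)))
w=p.copy(); w[fm>0]=(0,255,0); cv2.imwrite("pics/b2.png",cv2.resize(w[150:240,160:265],None,fx=5,fy=5))
E
python3 board2.py
```

```text
outline ((544.9752197265625, 213.4221954345703), (145.13519287109375, 174.43374633789062), 11.922835350036621)
otsu 74.0
1340 ((553.4744262695312, 171.74981689453125), (125.73038482666016, 77.45118713378906), 11.974321365356445)
1339 ((536.4436645507812, 254.21783447265625), (125.55266571044922, 77.34706115722656), 12.008213996887207)
```

View pics/b2.png

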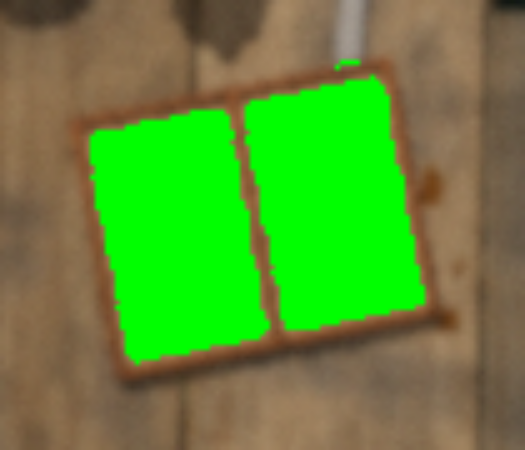

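```bash
python3 -m creep '[[255,[0,0,4],0],[255,[0,0,12],0],[255,[0,0,24],0],[255,[0,0,32],0],[255,[0,0,36],0],[255,[0,0,36],0],[255,[5,0,30],0],[255,[12,0,16],0]]' 60;python3 -m creep '[[255,[18,0,0],0],[255,[24,0,0],0],[255,[28,2,0],0],[255,[28,4,0],0],[255,[28,10,0],0],[255,[20,18,0],0],[255,[12,26,0],0],[255,[6,34,0],0]]'; python3 - <<'E'
from h import *
plan(553.5,171.7,100,-78)
p,d=read_camera("scene"); cv2.imwrite("pics/scene8.png",p)
E
```

```text
time: 13.88
tool_pos: [0.3634, -0.3127, 0.2024]
tcp_rot: [2.032, 0.355, -2.027]
wrist_force: [-0.1, -0.9, -0.4]
width: 0.663
time: 14.55
tool_pos: [0.5284, -0.2178, 0.1976]
tcp_rot: [2.031, 0.359, -2.032]
wrist_force: [0.2, 1.2, -1.2]
width: 0.668
t 14.55 tcp mm [ 528.4 -217.8  197.6] jaw deg -69.97 xax [-0. -0. -1.] w 56.8 F [ 0.2  1.2 -1.2] q1,q6 [-0.43  0.79]
delta mm [ 25.1 389.5 -97.6] spin rad -0.14 deg -8.0
```

View pics/scene8.png

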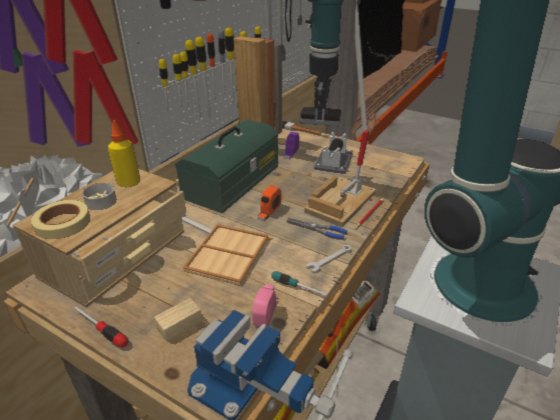

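```bash
python3 -m creep '[[255,[1.6,32,0],-0.009],[255,[1.6,32,0],-0.009],[255,[1.6,32,0],-0.009],[255,[1.6,32,0],-0.009],[255,[1.6,32,0],-0.009],[255,[1.6,32,0],-0.009],[255,[1.6,32,0],-0.009],[255,[1.6,32,0],-0.009]]';python3 -m creep '[[255,[2,32,0],-0.012],[255,[2,28,-3],-0.012],[255,[2,24,-8],-0.012],[255,[2,18,-14],-0.012],[255,[2,12,-20],-0.012],[255,[1,8,-24],-0.008],[255,[0,4,-20],0],[255,[0,1,-10],0]]';python3 -m creep '[[255,[0,0,0],0],[255,[0,0,0],0],[255,[0,0,0],0],[255,[0,0,0],0],[255,[0,0,0],0],[255,[0,0,0],0],[255,[0,0,0],0],[255,[0,0,0],0]]'; python3 - <<'E'
from h import *
plan(553.5,171.7,20,-78)
for n in ("scene","top"):
    p,d=read_camera(n); cv2.imwrite(f"pics/{n}9.png",p); np.save(f"{n}9.npy",d)
E
```

```text
time: 15.27
tool_pos: [0.5388, 0.0395, 0.1977]
tcp_rot: [2.071, 0.291, -2.074]
wrist_force: [0.6, -0.5, -1.1]
width: 0.667
time: 15.93
tool_pos: [0.5481, 0.1652, 0.0957]
tcp_rot: [2.103, 0.224, -2.116]
wrist_force: [-0.9, -0.5, -2.3]
width: 0.663
time: 16.6
tool_pos: [0.5512, 0.165, 0.0998]
tcp_rot: [2.111, 0.223, -2.11]
wrist_force: [-1.4, -0.0, -2.3]
width: 0.662
t 16.6 tcp mm [551.2 165.   99.8] jaw deg -77.94 xax [ 0.001  0.    -1.   ] w 56.3 F [-1.4 -0.  -2.3] q1,q6 [0.25 1.61]
delta mm [  2.3   6.7 -79.8] spin rad -0.001 deg -0.1
```

View pics/scene9.png

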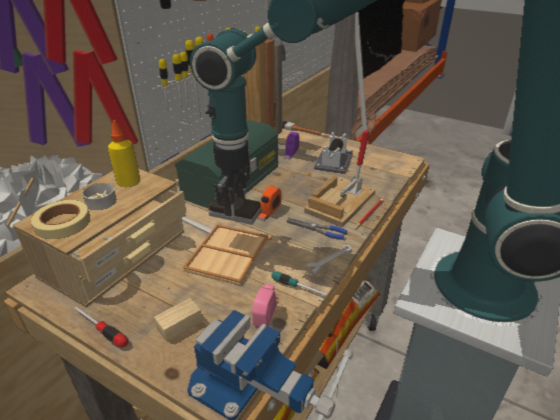

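View pics/top9.png

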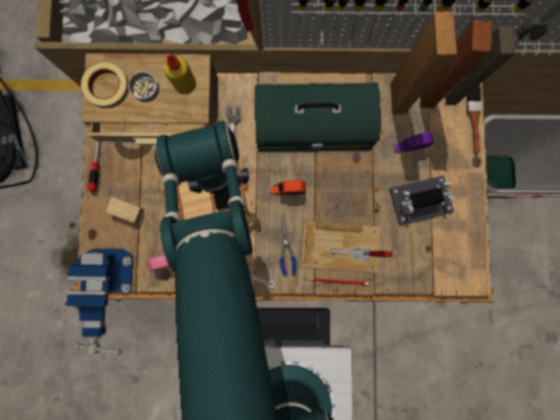

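```bash
python3 -m creep '[[255,[2.3,6.7,-6],0],[255,[0,0,-12],0],[255,[0,0,-14],0],[255,[0,0,-14],0],[255,[0,0,-10],0],[255,[0,0,-6],0],[255,[0,0,0],0],[255,[0,0,0],0]]'; python3 - <<'E'
from h import *
plan(553.5,171.7,18.5,-78)
for n in ("scene",):
    p,d=read_camera(n); cv2.imwrite(f"pics/{n}10.png",p); np.save(f"{n}10.npy",d)
    cv2.imwrite(f"pics/{n}10z.png",cv2.resize(p[150:300,160:310],None,fx=4,fy=4,interpolation=cv2.INTER_CUBIC))
E
```

```text
time: 17.37
tool_pos: [0.5529, 0.1718, 0.0366]
tcp_rot: [2.109, 0.223, -2.111]
wrist_force: [0.5, -0.6, -1.4]
width: 0.661
t 17.37 tcp mm [552.9 171.8  36.6] jaw deg -77.92 xax [-0.001 -0.    -1.   ] w 56.2 F [ 0.5 -0.6 -1.4] q1,q6 [0.26 1.62]
delta mm [  0.6  -0.1 -18.1] spin rad -0.001 deg -0.1
```

View pics/scene10z.png

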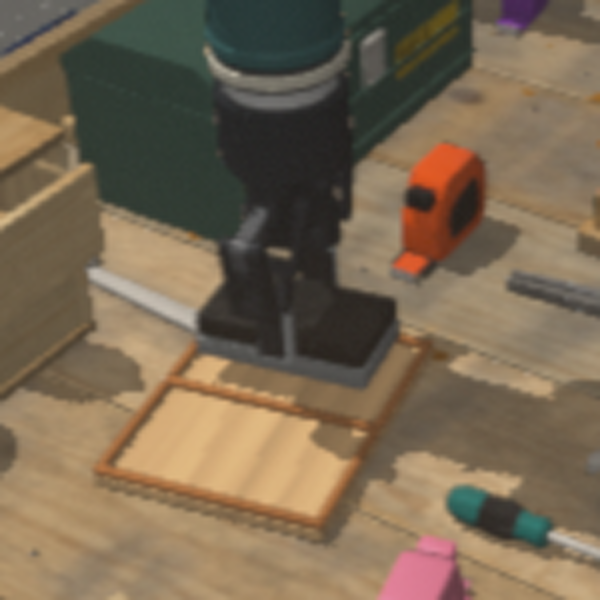

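```bash
python3 -m creep '[[255,[0.6,0,-4],0],[255,[0,0,-4],0],[255,[0,0,-3],0],[255,[0,0,-3],0],[255,[0,0,-2],0],[255,[0,0,-1],0],[255,[0,0,0],0],[255,[0,0,0],0]]'; python3 -c "
from h import *
tool()"
```

```text
time: 18.08
tool_pos: [0.5538, 0.1718, 0.0202]
tcp_rot: [2.11, 0.223, -2.11]
wrist_force: [0.1, -1.0, -0.9]
width: 0.662
t 18.08 tcp mm [553.8 171.8  20.2] jaw deg -77.92 xax [-0. -0. -1.] w 56.3 F [ 0.1 -1.  -0.9] q1,q6 [0.26 1.62]
```

```bash
python3 -m creep '[[255,[0,0,-1],0],[255,[0,0,-0.5],0],[255,[0,0,-0.5],0],[255,[0,0,0],0],[255,[0,0,0],0],[255,[0,0,0],0],[255,[0,0,0],0],[255,[0,0,0],0]]'; python3 -c "
from h import *
tool()"
```

```text
time: 18.75
tool_pos: [0.5539, 0.1718, 0.0185]
tcp_rot: [2.11, 0.223, -2.11]
wrist_force: [-1.2, -1.0, 1.0]
width: 0.663
t 18.75 tcp mm [553.9 171.8  18.5] jaw deg -77.92 xax [ 0.  0. -1.] w 56.4 F [-1.2 -1.   1. ] q1,q6 [0.26 1.62]
```

```bash
python3 -m creep '[[255,[0,0,-0.5],0],[255,[0,0,0],0],[255,[0,0,0],0],[255,[0,0,0],0],[110,[0,0,0],0],[80,[0,0,0],0],[40,[0,0,0],0],[0,[0,0,0],0]]'; python3 -m creep '[[0,[0,0,4],0],[0,[0,0,10],0],[0,[0,0,18],0],[0,[0,0,26],0],[0,[0,0,30],0],[0,[0,0,30],0],[0,[0,0,26],0],[0,[0,0,16],0]]';python3 -c "
from h import *
plan(495.7,435.2,110,-19.6)"
```

```text
time: 19.42
tool_pos: [0.5539, 0.1718, 0.0176]
tcp_rot: [2.111, 0.223, -2.11]
wrist_force: [0.8, 0.7, -0.3]
width: 0.944
time: 20.08
tool_pos: [0.5556, 0.1723, 0.1827]
tcp_rot: [2.117, 0.224, -2.104]
wrist_force: [0.9, -0.3, 0.0]
width: 1.0
t 20.08 tcp mm [555.6 172.3 182.7] jaw deg -77.92 xax [ 0.006  0.002 -1.   ] w 85.0 F [ 0.9 -0.3  0. ] q1,q6 [0.26 1.62]
delta mm [-59.9 262.9 -72.7] spin rad 1.018 deg 58.3
```

```bash
python3 -m creep '[[0,[-5,22,0],0.085],[0,[-5,22,0],0.085],[0,[-5,22,0],0.085],[0,[-5,22,0],0.085],[0,[-5,22,0],0.085],[0,[-5,22,0],0.085],[0,[-5,22,0],0.085],[0,[-5,22,0],0.085]]' 40; python3 -m creep '[[0,[-5,22,-6],0.085],[0,[-5,22,-14],0.085],[0,[-5,22,-20],0.085],[0,[-4,18,-16],0.083],[0,[0,3,-10],0],[0,[0,0,-6],0],[0,[0,0,0],0],[0,[0,0,0],0]]';python3 - <<'E'
from h import *
plan(495.7,435.2,12,-19.6)
for n in ("scene","top"):
    p,d=read_camera(n); cv2.imwrite(f"pics/{n}11.png",p); np.save(f"{n}11.npy",d)
E
```

```text
time: 20.75
tool_pos: [0.5136, 0.3489, 0.1789]
tcp_rot: [1.688, 0.81, -1.686]
wrist_force: [0.4, 0.2, 0.5]
width: 1.003
time: 21.42
tool_pos: [0.4952, 0.4339, 0.1062]
tcp_rot: [1.457, 1.026, -1.458]
wrist_force: [-0.0, -0.1, 0.1]
width: 1.002
t 21.42 tcp mm [495.2 433.9 106.2] jaw deg -19.69 xax [ 0. -0. -1.] w 85.2 F [-0.  -0.1  0.1] q1,q6 [0.68 1.03]
delta mm [  0.5   1.3 -94.2] spin rad 0.002 deg 0.1
```

View pics/scene11.png

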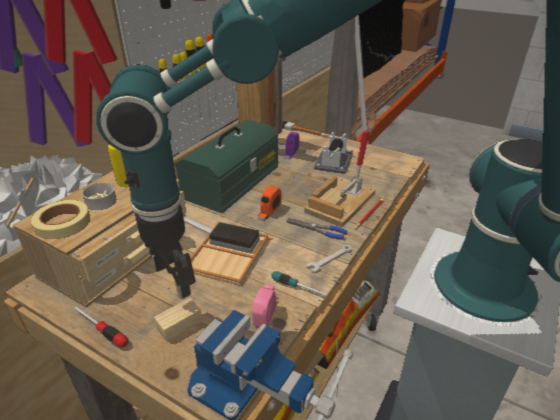

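View pics/top11.png

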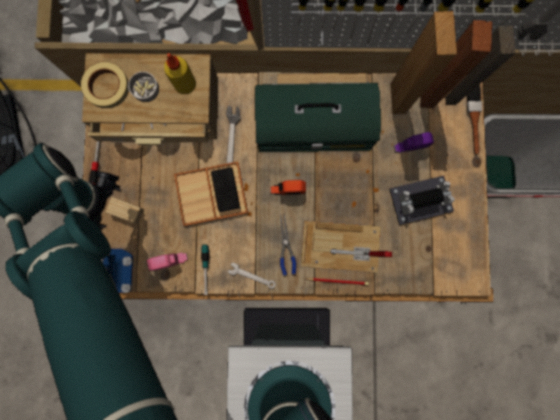

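```bash
python3 - <<'E'
from h import *
p=cv2.imread("pics/top11.png"); d=np.load("top11.npy")
rect("top",p,d,(200,160,250,225),.03,.05)
rect("top",p,d,(395,175,455,225),.03,.09,(cv2.cvtColor(p,cv2.COLOR_BGR2HSV)[...,2]<60))
P=pts("top",d)*1000
q=P[190:208,410:445].reshape(-1,3); print(np.percentile(q[:,2],[90,95,99]))
E
python3 -m creep '[[0,[0.5,1.3,-14],0],[0,[0,0,-18],0],[0,[0,0,-20],0],[0,[0,0,-18],0],[0,[0,0,-14],0],[0,[0,0,-8],0],[0,[0,0,-3],0],[0,[0,0,0],0]]'
python3 -m creep '[[80,[0,0,0],0],[100,[0,0,0],0],[120,[0,0,0],0],[140,[0,0,0],0],[160,[0,0,0],0],[190,[0,0,0],0],[255,[0,0,0],0],[255,[0,0,0],0]]' 40; python3 -c "
from h import *
tool()"
```

```text
(200, 160, 250, 225) n 940 zmed 0.038 c [553. 174.] size [110.9  58.6] ang 12.0 mean [551.9 173.1  37.8]
(395, 175, 455, 225) n 553 zmed 0.0598 c [ 533.5 -348.4] size [54.8 91.7] ang 14.2 mean [ 531.7 -347.4   57.9]
[64.47637651 65.59801471 67.80997646]
time: 22.18
tool_pos: [0.4951, 0.4357, 0.01]
tcp_rot: [1.456, 1.027, -1.458]
wrist_force: [0.0, 0.1, 0.7]
width: 1.003
time: 22.85
tool_pos: [0.4963, 0.4369, 0.0123]
tcp_rot: [1.459, 1.028, -1.454]
wrist_force: [0.7, 0.2, 5.5]
width: 0.48
t 22.85 tcp mm [496.3 436.9  12.3] jaw deg -19.59 xax [ 0.002  0.002 -1.   ] w 40.8 F [0.7 0.2 5.5] q1,q6 [0.68 1.03]
```

```bash
python3 -m creep '[[255,[0,0,4],0],[255,[0,0,12],0],[255,[0,0,24],0],[255,[0,0,30],0],[255,[0,0,30],0],[255,[0,0,24],0],[255,[2,-8,14],-0.06],[255,[4,-20,0],-0.085]]' 50; python3 -m creep '[[255,[5,-24,0],-0.09],[255,[5,-24,0],-0.09],[255,[5,-24,0],-0.09],[255,[5,-24,0],-0.09],[255,[5,-24,0],-0.09],[255,[5,-24,0],-0.09],[255,[5,-24,0],-0.09],[255,[5,-24,0],-0.09]]'; python3 -m creep '[[255,[5,-22,0],-0.09],[255,[4,-14,-3],-0.06],[255,[1,-6,-8],0],[255,[0,0,-12],0],[255,[0,0,-12],0],[255,[0,0,-6],0],[255,[0,0,0],0],[255,[0,0,0],0]]'; python3 - <<'E'
from h import *
plan(553.6,172.5,51.3,-78)
E
```

```text
time: 23.52
tool_pos: [0.5032, 0.4115, 0.1547]
tcp_rot: [1.568, 0.94, -1.551]
wrist_force: [0.4, -0.5, -0.6]
width: 0.481
time: 24.18
tool_pos: [0.5408, 0.2148, 0.149]
tcp_rot: [2.025, 0.368, -2.026]
wrist_force: [0.1, 0.2, -0.8]
width: 0.478
time: 24.85
tool_pos: [0.5502, 0.1748, 0.1064]
tcp_rot: [2.105, 0.228, -2.11]
wrist_force: [-0.1, -0.1, -0.5]
width: 0.481
t 24.85 tcp mm [550.2 174.8 106.4] jaw deg -77.66 xax [-0.003 -0.    -1.   ] w 40.9 F [-0.1 -0.1 -0.5] q1,q6 [0.26 1.62]
delta mm [  3.4  -2.3 -55.1] spin rad -0.006 deg -0.3
```

```bash
python3 -m creep '[[255,[2,-2,-6],-0.005],[255,[0,0,-10],0],[255,[0,0,-10],0],[255,[0,0,-8],0],[255,[0,0,-6],0],[255,[0,0,-3],0],[255,[0,0,0],0],[255,[0,0,0],0]]'; python3 - <<'E'
from h import *
plan(553.6,172.5,51.3,-78)
for n in ("scene","top"):
    p,d=read_camera(n); cv2.imwrite(f"pics/{n}12.png",p); np.save(f"{n}12.npy",d)
    b=(160,150) if n=="scene" else (150,120)
    cv2.imwrite(f"pics/{n}12z.png",cv2.resize(p[b[1]:b[1]+150,b[0]:b[0]+150],None,fx=4,fy=4,interpolation=cv2.INTER_CUBIC))
E
```

```text
time: 25.52
tool_pos: [0.5532, 0.172, 0.0645]
tcp_rot: [2.111, 0.221, -2.112]
wrist_force: [0.5, 0.4, -1.4]
width: 0.478
t 25.52 tcp mm [553.2 172.   64.5] jaw deg -78.04 xax [-0. -0. -1.] w 40.6 F [ 0.5  0.4 -1.4] q1,q6 [0.26 1.62]
delta mm [  0.4   0.5 -13.2] spin rad 0.001 deg 0.0
```

View pics/scene12z.png

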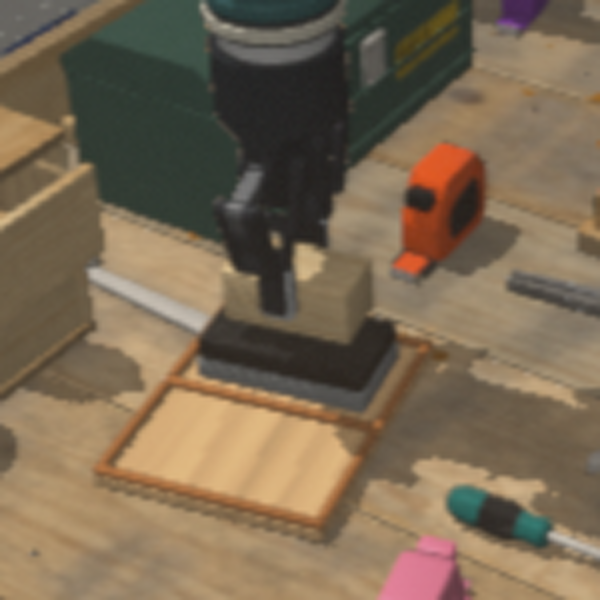

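```bash
python3 -m creep '[[255,[0.4,0.5,-3],0],[255,[0,0,-3],0],[255,[0,0,-3],0],[255,[0,0,-2],0],[255,[0,0,-1],0],[255,[0,0,-0.5],0],[255,[0,0,0],0],[255,[0,0,0],0]]';python3 -m creep '[[255,[0,0,-0.5],0],[255,[0,0,-0.5],0],[255,[0,0,0],0],[255,[0,0,0],0],[255,[0,0,0],0],[255,[0,0,0],0],[255,[0,0,0],0],[255,[0,0,0],0]]'; python3 - <<'E'
from h import *
plan(553.6,172.5,51.3,-78)
E
```

```text
time: 26.28
tool_pos: [0.5537, 0.1726, 0.0523]
tcp_rot: [2.111, 0.221, -2.111]
wrist_force: [-0.3, -0.2, -1.5]
width: 0.482
time: 26.95
tool_pos: [0.5537, 0.1726, 0.0513]
tcp_rot: [2.111, 0.221, -2.111]
wrist_force: [0.2, 0.1, -1.5]
width: 0.483
t 26.95 tcp mm [553.7 172.6  51.3] jaw deg -78.04 xax [-0. -0. -1.] w 41.1 F [ 0.2  0.1 -1.5] q1,q6 [0.26 1.62]
delta mm [-0.1 -0.1  0. ] spin rad 0.001 deg 0.0
```

```bash
python3 -m creep '[[255,[0,0,-0.5],0],[255,[0,0,-0.5],0],[255,[0,0,0],0],[255,[0,0,0],0],[255,[0,0,0],0],[255,[0,0,0],0],[255,[0,0,0],0],[255,[0,0,0],0]]'; python3 - <<'E'
from h import *
tool()
E
```

```text
time: 27.62
tool_pos: [0.5538, 0.1726, 0.0512]
tcp_rot: [2.111, 0.221, -2.111]
wrist_force: [-3.3, -0.2, 5.0]
width: 0.478
t 27.62 tcp mm [553.8 172.6  51.2] jaw deg -78.03 xax [ 0. -0. -1.] w 40.6 F [-3.3 -0.2  5. ] q1,q6 [0.26 1.62]
```

```bash
python3 -m creep '[[140,[0,0,0.5],0],[110,[0,0,0],0],[80,[0,0,0],0],[40,[0,0,0],0],[0,[0,0,0],0],[0,[0,0,0],0],[0,[0,0,4],0],[0,[0,0,12],0]]'; python3 -m creep '[[0,[0,0,24],0],[0,[0,0,34],0],[0,[0,0,34],0],[0,[0,-8,20],0],[0,[0,-16,8],0.09],[0,[0,-20,0],0.11],[0,[0,-20,0],0.11],[0,[0,-20,0],0.11]]'; python3 -m creep '[[0,[0,-20,0],0.12],[0,[0,-20,0],0.12],[0,[0,-16,0],0.12],[0,[0,-14,0],0.12],[0,[0,-10,0],0.12],[0,[0,-6,0],0.12],[0,[0,-3,0],0.12],[0,[0,0,0],0.12]]';python3 - <<'E'
from h import *
plan(557.5,-0.5,120,4)
for n in ("scene","top"):
    p,d=read_camera(n); cv2.imwrite(f"pics/{n}13.png",p); np.save(f"{n}13.npy",d)
E
```

```text
time: 28.28
tool_pos: [0.552, 0.1721, 0.0653]
tcp_rot: [2.107, 0.221, -2.115]
wrist_force: [-0.6, 0.2, 0.1]
width: 0.997
time: 28.95
tool_pos: [0.5542, 0.088, 0.1888]
tcp_rot: [1.859, 0.61, -1.855]
wrist_force: [0.4, 0.5, 0.1]
width: 1.001
time: 29.62
tool_pos: [0.554, -0.0013, 0.1881]
tcp_rot: [1.193, 1.219, -1.192]
wrist_force: [0.4, 0.3, -0.5]
width: 0.998
t 29.62 tcp mm [554.   -1.3 188.1] jaw deg 1.31 xax [ 0.001 -0.    -1.   ] w 84.9 F [ 0.4  0.3 -0.5] q1,q6 [-0.05 -0.07]
delta mm [  3.5   0.8 -68.1] spin rad 0.047 deg 2.7
```

View pics/scene13.png

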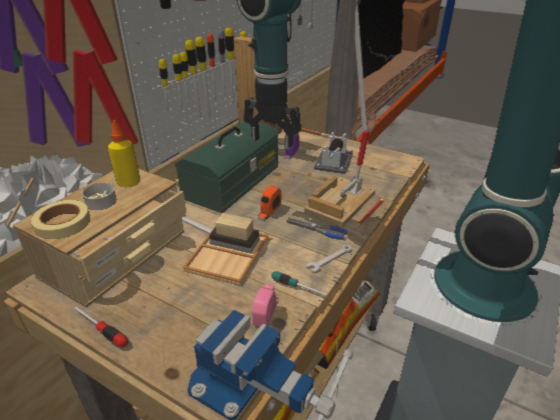

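View pics/top13.png

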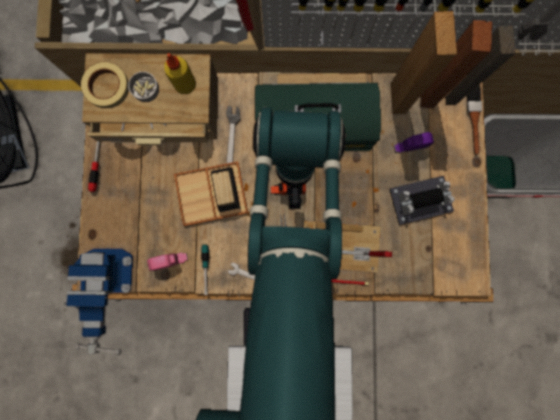

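```bash
python3 - <<'E'
from h import *
p=cv2.imread("pics/top0.png"); d=np.load("top0.npy"); P=pts("top",d)*1000
m=np.zeros(d.shape,bool); m[170:205,265:312]=1; m&=d>0
for lo,hi in ((45,80),(54,80),(58,80),(3,30)):
    q=P[m&(P[...,2]>lo)&(P[...,2]<hi)]
    c=q[:,:2].mean(0); w,V=np.linalg.eigh(np.cov((q[:,:2]-c).T)); a=V[:,1]; t=(q[:,:2]-c)@a; n=(q[:,:2]-c)@V[:,0]
    print(lo,len(q),c.round(1),"ang",np.degrees(np.arctan2(a[1],a[0]))%180, t.min().round(1),t.max().round(1),n.min().round(1),n.max().round(1))
    # edges per column bins
    for y0 in range(-40,60,10):
        s=q[(q[:,1]>y0)&(q[:,1]<y0+10)]
        if len(s)>8: print("   y",y0+5,"x",s[:,0].min().round(1),s[:,0].max().round(1),"z",np.median(s[:,2]).round(0))
p=cv2.imread("pics/top13.png"); d=np.load("top13.npy")
rect("top",p,d,(200,160,250,225),.06,.09)
rect("top",p,d,(200,160,250,225),.03,.05)
E
```

```text
45 314 [557.3  -1.2] ang 91.48788273391378 -34.0 35.5 -16.2 15.0
   y -35 x 545.6 571.0 z 48.0
   y -25 x 544.7 572.9 z 56.0
   y -15 x 544.0 573.9 z 62.0
   y -5 x 542.5 571.6 z 62.0
   y 5 x 543.3 571.4 z 61.0
   y 15 x 542.7 571.7 z 60.0
   y 25 x 542.5 570.1 z 55.0
   y 35 x 548.5 566.7 z 55.0
54 263 [5.578e+02 4.000e-01] ang 92.25829402842687 -30.3 34.1 -15.5 14.7
   y -25 x 546.4 572.3 z 58.0
   y -15 x 544.0 573.9 z 62.0
   y -5 x 543.7 571.6 z 62.0
   y 5 x 543.3 571.4 z 61.0
   y 15 x 542.7 571.7 z 60.0
   y 25 x 545.9 569.2 z 57.0
   y 35 x 548.5 566.7 z 55.0
58 190 [558.4  -2.9] ang 91.71477257235499 -23.9 32.1 -15.1 15.3
   y -25 x 548.2 570.6 z 61.0
   y -15 x 545.4 573.9 z 62.0
   y -5 x 545.3 571.6 z 62.0
   y 5 x 543.3 571.4 z 62.0
   y 15 x 542.7 571.0 z 61.0
3 145 [559.1  22.4] ang 100.493284854219 -82.2 52.6 -49.2 46.8
   y -35 x 522.1 611.2 z 4.0
   y -15 x 524.5 608.3 z 5.0
   y 15 x 527.0 610.7 z 5.0
   y 35 x 543.6 577.5 z 6.0
   y 45 x 547.6 602.2 z 6.0
   y 55 x 547.7 583.0 z 6.0
(200, 160, 250, 225) n 546 zmed 0.0744 c [549.4 174. ] size [79.5 42.3] ang 12.0 mean [548.8 173.2  74.1]
(200, 160, 250, 225) n 374 zmed 0.0378 c [552.6 173.8] size [110.3  58.6] ang 12.5 mean [549.3 166.4  37.7]
```

```bash
python3 -m creep '[[0,[3,1,-16],0.02],[0,[0,0,-20],0],[0,[0,0,-20],0],[0,[0,0,-14],0],[0,[0,0,-6],0],[0,[0,0,0],0],[0,[0,0,0],0],[0,[0,0,0],0]]';python3 - <<'E'
from h import *
plan(557.7,-0.3,28,2.5)
p,d=read_camera("scene"); cv2.imwrite("pics/scene14z.png",cv2.resize(p[120:270,200:350],None,fx=4,fy=4,interpolation=cv2.INTER_CUBIC))
E
```

```text
time: 30.38
tool_pos: [0.5578, 0.0006, 0.1123]
tcp_rot: [1.183, 1.225, -1.18]
wrist_force: [0.7, -0.7, 0.3]
width: 1.0
t 30.38 tcp mm [557.8   0.6 112.3] jaw deg 2.13 xax [ 0.002 -0.    -1.   ] w 85.0 F [ 0.7 -0.7  0.3] q1,q6 [-0.04 -0.08]
delta mm [ -0.1  -0.9 -84.3] spin rad 0.006 deg 0.4
```

View pics/scene14z.png

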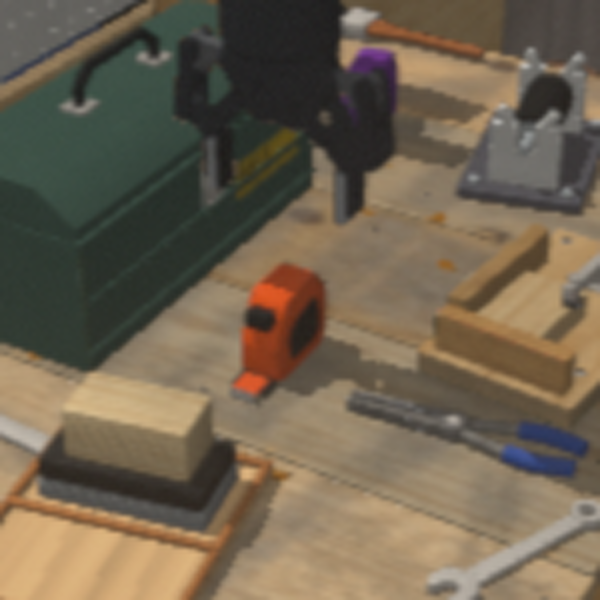

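```bash
python3 - <<'E'
from h import *
d=np.load("top0.npy"); P=pts("top",d)*1000
m=(d>0)&(P[...,2]>20)&(abs(P[...,1])<70)&(P[...,0]>600)&(P[...,0]<850); q=P[m]; 
for z in range(20,200,20):
    s=q[(q[:,2]>z)&(q[:,2]<=z+20)]
    if len(s)>5: print(z,np.percentile(s[:,0],2).round(1),len(s))
E
```

```text
20 655.1 156
40 656.4 68
60 653.5 119
80 652.6 132
100 654.2 264
120 661.7 2277
140 687.5 836
160 726.8 98
```

```bash
python3 -m creep '[[0,[0,-1,-12],0.006],[0,[0,0,-16],0],[0,[0,0,-16],0],[0,[0,0,-16],0],[0,[0,0,-14],0],[0,[0,0,-7],0],[0,[0,0,-3],0],[0,[0,0,0],0]]'; python3 -m creep '[[90,[0,0,0],0],[120,[0,0,0],0],[140,[0,0,0],0],[160,[0,0,0],0],[180,[0,0,0],0],[200,[0,0,0],0],[230,[0,0,0],0],[255,[0,0,0],0]]' 40;python3 -m creep '[[255,[0,0,0],0],[255,[0,0,4],0],[255,[0,0,10],0],[255,[0,0,18],0],[255,[0,0,24],0],[255,[0,0,24],0],[255,[0,0,16],0],[255,[0,0,4],0]]' 45; python3 - <<'E'
from h import *
plan(536.4,254.2,130,-78)
for n in ("scene","top"):
    p,d=read_camera(n); cv2.imwrite(f"pics/{n}15.png",p); np.save(f"{n}15.npy",d)
    b=(200,120) if n=="scene" else (220,120)
    cv2.imwrite(f"pics/{n}15z.png",cv2.resize(p[b[1]:b[1]+150,b[0]:b[0]+150],None,fx=4,fy=4,interpolation=cv2.INTER_CUBIC))
E
```

```text
time: 31.1
tool_pos: [0.5563, -0.0004, 0.0261]
tcp_rot: [1.176, 1.231, -1.178]
wrist_force: [-0.3, -0.8, 0.4]
width: 0.998
time: 31.77
tool_pos: [0.5577, -0.0004, 0.0277]
tcp_rot: [1.178, 1.228, -1.175]
wrist_force: [-0.2, 0.3, 5.9]
width: 0.347
time: 32.43
tool_pos: [0.5585, -0.0005, 0.1303]
tcp_rot: [1.179, 1.226, -1.173]
wrist_force: [0.7, 0.4, -3.2]
width: 0.347
t 32.43 tcp mm [ 5.585e+02 -5.000e-01  1.303e+02] jaw deg 2.52 xax [ 0.005 -0.    -1.   ] w 29.5 F [ 0.7  0.4 -3.2] q1,q6 [-0.05 -0.09]
delta mm [-22.1 254.7  -0.3] spin rad -1.405 deg -80.5
```

View pics/scene15z.png

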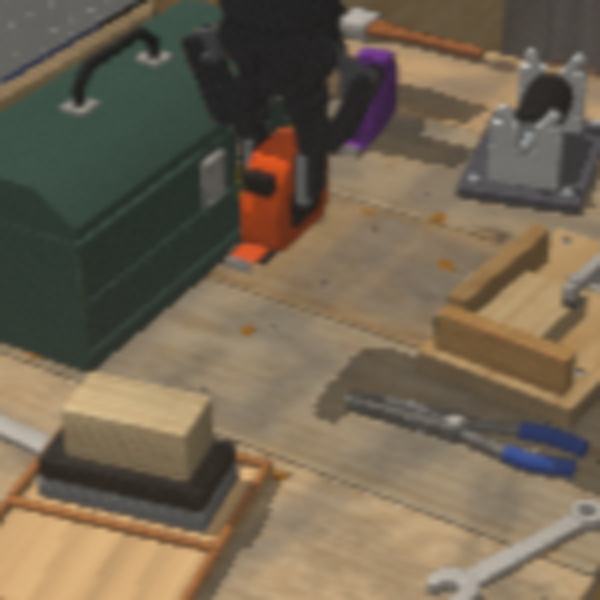

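```bash
python3 -m creep '[[255,[-1,8,10],-0.05],[255,[-2,18,10],-0.09],[255,[-2.5,20,4],-0.1],[255,[-2.5,20,0],-0.1],[255,[-2.5,20,0],-0.1],[255,[-2.5,20,0],-0.1],[255,[-2.5,20,0],-0.1],[255,[-2.5,20,0],-0.1]]'; python3 -m creep '[[255,[-2.5,20,0],-0.1],[255,[-2.5,20,0],-0.1],[255,[-2.5,20,0],-0.1],[255,[-2.5,20,0],-0.1],[255,[-2.5,16,0],-0.1],[255,[-2.3,10,0],-0.1],[255,[-1,4,0],-0.065],[255,[0,0,0],0]]'; python3 -m creep '[[255,[0,0,0],0],[255,[0,0,0],0],[255,[0,0,0],0],[255,[0,0,0],0],[255,[0,0,-5],0],[255,[0,0,-5],0],[255,[0,0,0],0],[255,[0,0,0],0]]'; python3 - <<'E'
from h import *
plan(525.2,251.8,37,-78)
for n in ("scene","top"):
    p,d=read_camera(n); cv2.imwrite(f"pics/{n}16.png",p); np.save(f"{n}16.npy",d)
E
```

```text
time: 33.2
tool_pos: [0.5367, 0.1461, 0.1482]
tcp_rot: [1.7, 0.793, -1.708]
wrist_force: [0.5, -0.5, -3.1]
width: 0.346
time: 33.87
tool_pos: [0.5209, 0.2561, 0.1482]
tcp_rot: [2.106, 0.221, -2.115]
wrist_force: [0.0, 0.1, -2.2]
width: 0.343
time: 34.53
tool_pos: [0.5224, 0.2552, 0.14]
tcp_rot: [2.109, 0.222, -2.112]
wrist_force: [1.0, -0.2, -3.1]
width: 0.346
t 34.53 tcp mm [522.4 255.2 140. ] jaw deg -77.98 xax [-0.001 -0.001 -1.   ] w 29.4 F [ 1.  -0.2 -3.1] q1,q6 [0.41 1.77]
delta mm [   2.8   -3.4 -103. ] spin rad -0.0 deg -0.0
```

View pics/scene16.png

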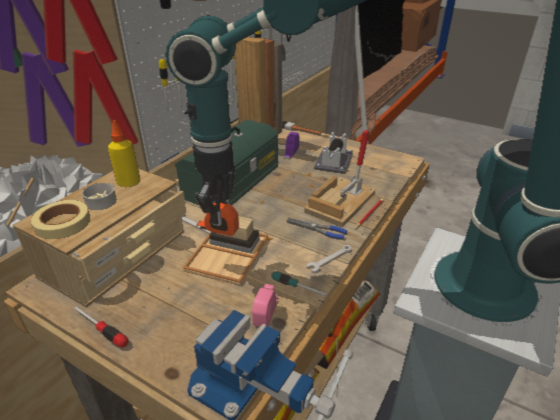

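View pics/top16.png

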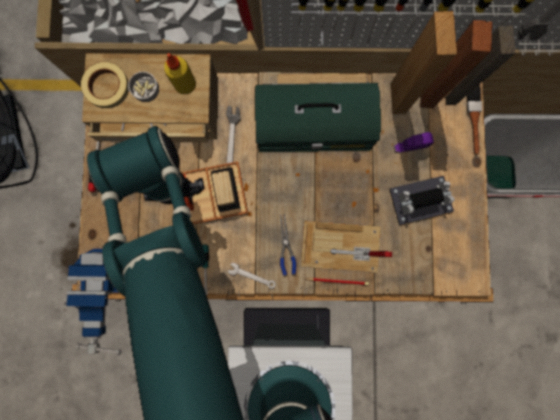

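```bash
python3 -m creep '[[255,[2.5,-3.2,-10],0],[255,[0,0,-16],0],[255,[0,0,-18],0],[255,[0,0,-18],0],[255,[0,0,-14],0],[255,[0,0,-8],0],[255,[0,0,-3],0],[255,[0,0,0],0]]'; python3 - <<'E'
from h import *
plan(525.2,251.8,37,-78)
for n in ("scene","top"):
    p,d=read_camera(n); cv2.imwrite(f"pics/{n}17.png",p); np.save(f"{n}17.npy",d)
    b=(150,150) if n=="scene" else (150,120)
    cv2.imwrite(f"pics/{n}17z.png",cv2.resize(p[b[1]:b[1]+150,b[0]:b[0]+150],None,fx=4,fy=4,interpolation=cv2.INTER_CUBIC))
E
```

```text
time: 35.3
tool_pos: [0.5249, 0.252, 0.0528]
tcp_rot: [2.109, 0.222, -2.112]
wrist_force: [-0.2, -0.5, -1.6]
width: 0.346
t 35.3 tcp mm [524.9 252.   52.8] jaw deg -77.98 xax [-0.001 -0.001 -1.   ] w 29.4 F [-0.2 -0.5 -1.6] q1,q6 [0.4  1.77]
delta mm [  0.3  -0.2 -15.8] spin rad -0.0 deg -0.0
```

View pics/scene17z.png

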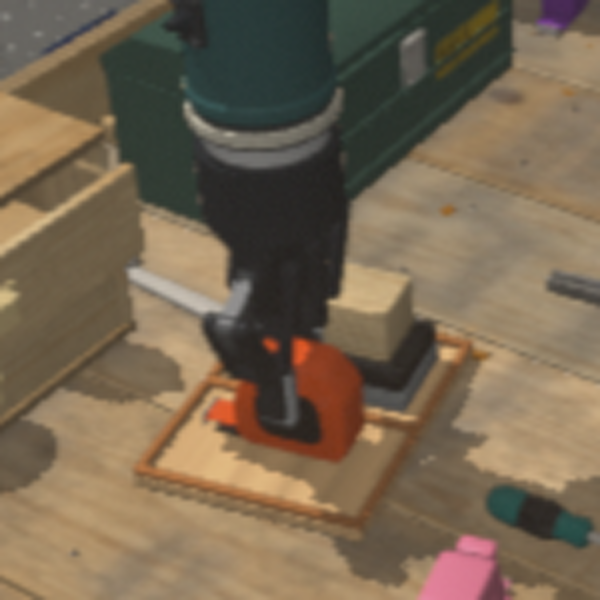

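```bash
python3 -m creep '[[255,[0,0,-4],0],[255,[0,0,-3],0],[255,[0,0,-3],0],[255,[0,0,-2],0],[255,[0,0,-1.5],0],[255,[0,0,-1],0],[255,[0,0,0],0],[255,[0,0,0],0]]'; python3 -m creep '[[255,[0,0,-0.5],0],[255,[0,0,-0.5],0],[255,[0,0,-0.5],0],[255,[0,0,0],0],[255,[0,0,0],0],[255,[0,0,0],0],[255,[0,0,0],0],[255,[0,0,0],0]]'; python3 - <<'E'
from h import *
tool()
E
```

```text
time: 36.07
tool_pos: [0.5254, 0.2524, 0.0392]
tcp_rot: [2.111, 0.222, -2.111]
wrist_force: [0.2, -0.7, -1.9]
width: 0.343
time: 36.73
tool_pos: [0.5255, 0.2524, 0.0378]
tcp_rot: [2.111, 0.222, -2.111]
wrist_force: [-0.1, -0.0, -2.5]
width: 0.342
t 36.73 tcp mm [525.5 252.4  37.8] jaw deg -77.98 xax [ 0.  0. -1.] w 29.1 F [-0.1 -0.  -2.5] q1,q6 [0.41 1.77]
```

```bash
python3 -m creep '[[255,[0,0,-0.5],0],[255,[0,0,-0.5],0],[255,[0,0,-0.3],0],[255,[0,0,0],0],[255,[0,0,0],0],[255,[0,0,0],0],[255,[0,0,0],0],[255,[0,0,0],0]]'; python3 - <<'E'
from h import *
tool()
E
```

```text
time: 37.4
tool_pos: [0.5255, 0.2524, 0.0368]
tcp_rot: [2.111, 0.222, -2.111]
wrist_force: [-2.2, -0.5, 2.1]
width: 0.342
t 37.4 tcp mm [525.5 252.4  36.8] jaw deg -77.98 xax [ 0.  0. -1.] w 29.1 F [-2.2 -0.5  2.1] q1,q6 [0.41 1.77]
```

```bash
python3 -m creep '[[160,[0,0,0],0],[150,[0,0,0],0],[140,[0,0,0],0],[130,[0,0,0],0],[120,[0,0,0],0],[115,[0,0,0],0],[115,[0,0,0],0],[115,[0,0,0],0]]'; python3 -m creep '[[115,[0,0,4],0],[115,[0,0,10],0],[115,[0,0,18],0],[115,[0,0,26],0],[115,[0,0,30],0],[115,[0,0,30],0],[115,[0,0,26],0],[115,[0,0,10],0]]';  python3 -m creep '[[115,[-4,10,0],0],[115,[-8,20,0],0],[60,[-8,25,0],0],[30,[-8,25,0],0],[0,[-8,25,0],0],[0,[-8,20,0],0],[0,[-4,10,0],0],[0,[0,0,0],0]]';python3 - <<'E'
from h import *
tool()
for n in ("scene","top"):
    p,d=read_camera(n); cv2.imwrite(f"pics/{n}18.png",p); np.save(f"{n}18.npy",d)
    b=(150,150) if n=="scene" else (150,120)
    cv2.imwrite(f"pics/{n}18z.png",cv2.resize(p[b[1]:b[1]+150,b[0]:b[0]+150],None,fx=4,fy=4,interpolation=cv2.INTER_CUBIC))
rect("top",p,d,(200,160,250,225),.06,.09)
rect("top",p,d,(200,160,250,225),.03,.05)
rect("top",p,d,(165,165,207,225),.05,.09)
rect("top",p,d,(165,165,207,225),.022,.09)
E
```

```text
time: 38.07
tool_pos: [0.5254, 0.2524, 0.0364]
tcp_rot: [2.111, 0.222, -2.111]
wrist_force: [-0.0, 0.4, 0.3]
width: 0.546
time: 38.73
tool_pos: [0.5281, 0.2536, 0.1966]
tcp_rot: [2.121, 0.225, -2.103]
wrist_force: [1.4, 0.1, -0.0]
width: 0.548
time: 39.4
tool_pos: [0.4752, 0.389, 0.1884]
tcp_rot: [2.106, 0.224, -2.112]
wrist_force: [-0.4, -0.4, -0.6]
width: 0.999
t 39.4 tcp mm [475.2 389.  188.4] jaw deg -77.81 xax [-0.003 -0.001 -1.   ] w 84.9 F [-0.4 -0.4 -0.6] q1,q6 [0.64 2.  ]
(200, 160, 250, 225) n 549 zmed 0.0743 c [549.7 173.8] size [80.4 42.3] ang 11.8 mean [548.7 173.1  74.1]
(200, 160, 250, 225) n 370 zmed 0.0375 c [552.8 173.8] size [110.3  58. ] ang 11.7 mean [548.9 166.4  37.7]
(165, 165, 207, 225) n 354 zmed 0.0681 c [521.8 252.3] size [72.2 31.5] ang 12.9 mean [519.1 251.   66.5]
(165, 165, 207, 225) n 416 zmed 0.0671 c [521.7 252.3] size [72.4 31.5] ang 12.9 mean [518.6 249.4  62.2]
```

View pics/scene18z.png

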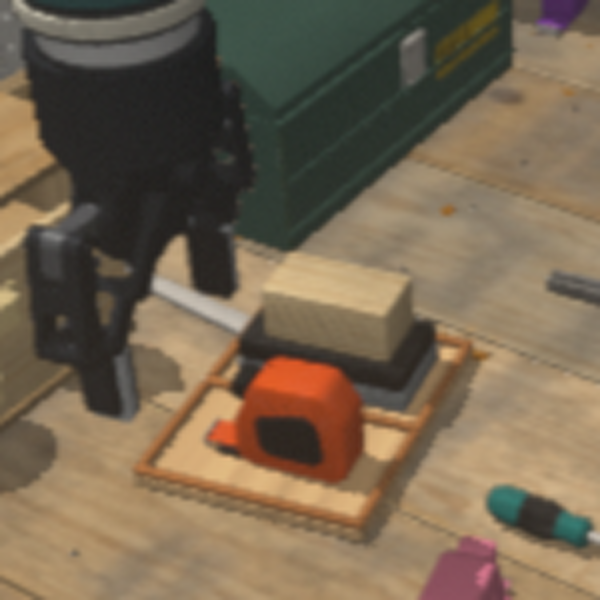

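View pics/top18z.png

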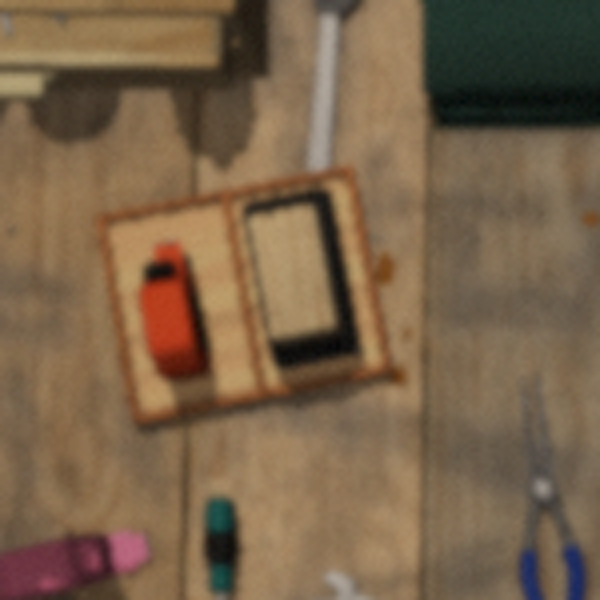

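```bash
python3 - <<'E'
from h import *
p=cv2.imread("pics/scene18.png"); d=np.load("scene18.npy")
rect("scene",p,d,(185,195,275,270),.069,.085)
rect("scene",p,d,(185,195,275,270),.034,.043)
P=pts("scene",d)*1000
hsv=cv2.cvtColor(p,cv2.COLOR_BGR2HSV)
# ledge points in board frame about robot-placed centre
a=np.radians(12); ex=np.array([np.cos(a),np.sin(a)]); ey=np.array([-ex[1],ex[0]])
for n in ("scene","top"):
    p=cv2.imread(f"pics/{n}18.png"); d=np.load(f"{n}18.npy"); P=pts(n,d)*1000
    r=P[...,:2]-[553.7,172.2]; X=r@ex; Y=r@ey; Z=P[...,2]
    nb=(abs(X)<75)&(abs(Y)<40)&(d>0)
    for nm,m in (("offcut",nb&(Z>68)&(Z<82)),("block",nb&(Z>32)&(Z<43))):
        print(n,nm,"X",np.percentile(X[m],[0.5,99.5]).round(1),"Y",np.percentile(Y[m],[.5,99.5]).round(1),m.sum())
E
```

```text
(185, 195, 275, 270) n 414 zmed 0.0749 c [552.6 173. ] size [80.5 45.1] ang 13.2 mean [550.  175.6  74.6]
(185, 195, 275, 270) n 294 zmed 0.0384 c [555.1 173.4] size [108.8  60. ] ang 12.0 mean [542.6 186.1  38.3]
scene offcut X [-41.1  38.5] Y [-20.7  23.6] 430
scene block X [-52.7  55.2] Y [-26.5  30.5] 323
top offcut X [-43.6  36.4] Y [-18.5  23. ] 533
top block X [-55.4  54.3] Y [-27.   30.5] 348
```

```bash
python3 - <<'E'
from h import *
d0=np.load("top0.npy");d=np.load("top18.npy");p=cv2.imread("pics/top18.png")
for dd in (d0,d): rect("top",p,dd,(275,210,302,280),.006,.03)
P=pts("top",d)*1000
m=(d>0)&(P[...,2]>56)&(P[...,2]<72); m[:,:410]=0;m[:,447:]=0;m[:185]=0;m[215:]=0
m&=cv2.cvtColor(p,cv2.COLOR_BGR2HSV)[...,2]<60
q=P[m]; r=cv2.minAreaRect(q[:,:2].astype(np.float32)); print("drum",r,np.percentile(q[:,2],[50,95]))
a=cv2.imread("pics/top0.png").astype(int); df=np.abs(p.astype(int)-a).max(2)
for nm,b in (("teal sd",(195,240,215,297)),("red",(310,275,372,288)),("redblack sd",(85,140,102,195))):
    print(nm,(df[b[1]:b[3],b[0]:b[2]]>60).sum())
cv2.imwrite("pics/topz19.png",cv2.resize(p[160:300,270:470],None,fx=4,fy=4,interpolation=cv2.INTER_CUBIC))
E
```

```text
(275, 210, 302, 280) n 371 zmed 0.01 c [412.4   9.4] size [159.2  41.8] ang 0.3 mean [397.3  12.2  10.3]
(275, 210, 302, 280) n 376 zmed 0.0101 c [412.3   9.4] size [159.   41.8] ang 0.3 mean [397.3  12.4  10.1]
drum ((531.16357421875, -347.9201354980469), (34.64495086669922, 89.45940399169922), 14.951854705810547) [61.54201353 66.346415  ]
teal sd 0
red 0
redblack sd 108
```

View pics/topz19.png

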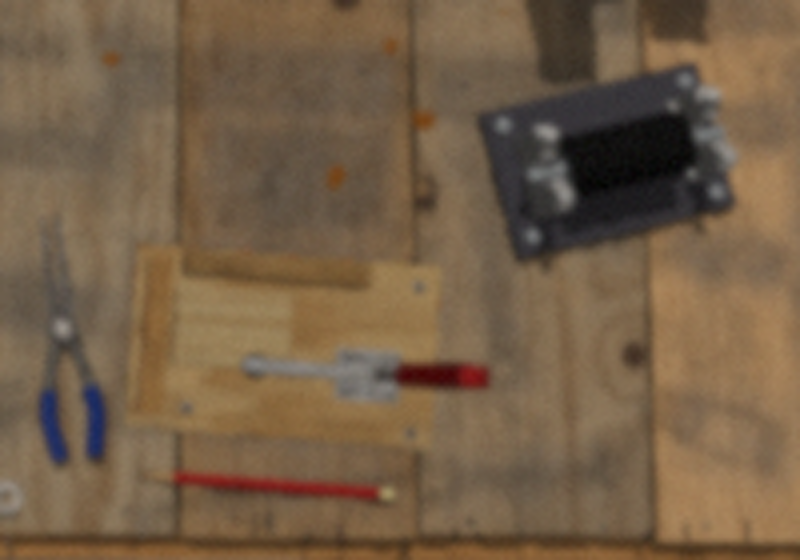

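View pics/scene18.png

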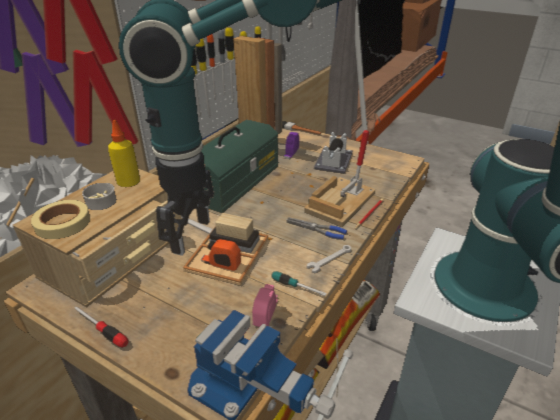

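Everything is in place and the gripper is clear of everything, so I'm handing in.

```bash
python3 -c "
from workcell import finish_job
print(finish_job())"
```

```text
the job is handed in; nothing more can be done
None
```

I did the four placements in the order asked and handed the job in about 40 s into the 120 s limit. No verdict came back.

- **Roller:** it rests in both stand slots. I felt contact at the expected height, and the drum top measured about 65 mm above the bench, with the drum between the cheeks and along the stand's y axis.
- **Sanding block:** it lies flat and lengthwise in the bay nearer the stand. It is within about 2 mm of the middle, and its angle matches the board's.
- **Offcut:** it lies the same way on top of the block, with its top at about 75 mm. Both cameras put it about 3 mm off centre along the block's length; I left it there.
- **Tape measure:** it stands upright and lengthwise in the other bay, with the hook pointing away from the robot. The top camera put its origin about 3 mm short of the middle along the board. I think roughly half of that is camera bias from seeing the case's near side.
- **Left alone:** the pliers measured the same as at the start. The teal screwdriver near the front edge was unchanged in the top camera. The arm hid the red and black screwdriver from the top camera in the final check, but it looked unmoved in the scene camera.

At hand-in the gripper was open and about 190 mm up, with wrist force near zero.

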